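Close a paint tin on the bench lid press

ROBOT

A 6-joint arm with a two-finger parallel gripper is mounted at the origin on a cart in front of the work surface, level with it; the furniture and walls round the work are solid. World frame = base frame: x ahead of the robot, y to its left, z up, the work surface at z = 0. Lengths are in m, angles in rad, forces in N, time in s.
With the tool pointing down it reaches from about 0.275 to 1 m from the base axis. Payload 8.4 kg.
Tool frame: the origin (TCP) lies on the centre line of the jaws, within the pads' length; the fingertips stand 11 mm ahead of it and the grasp point (between the pads) lies 8 mm behind it (bot.nose_length is the distance from the TCP to the fingertips, in m); z points along the fingers, y is the line along which they close (so a half turn about z gives the same grasp; the last joint's range is limited). The gripper opens to 85 mm and grips with 20 to 120 N. Pads are 22 mm wide; open, the fingers measure 114 mm over their backs; the gripper's body (76 mm by 85 mm) begins 54 mm behind the grasp point. The pads swing forward as they close: fully open they stand 13 mm farther back than shut.
Start: joints at [1.102, 0.353, 1.633, -0, 1.155, -0.002], TCP at [0.281, 0.558, 0.242] pointing down, gripper open.
Joint ranges: [-2.63, 2.63], [-0.92, 2.1], [0.06, 2.66], [-1.3, 4.44], [0, 2.69], [-3.02, 3.02]. Speed limits (rad/s): [2.22, 2.22, 2.79, 3.14, 3.14, 3.14].

INTERFACE

Orientations are given as a rotation vector (axis times angle).
In Python, from plant import bot, grab_frame, get_calibration, find_in gives the robot as it stands.
- The arm moves only by the tool arm_command, never from a script. Its argument "commands" is a list of rows, each an object of numbers: "fingers": the closure, from -1 (fully open) to 1 (shut); "tx", "ty", "tz": the shift along the tool's x, y, z normalised to -1 to 1, where 1 is 80 mm; "turn": the turn about the tool's z normalised to -1 to 1, where 1 is 45 degrees. A call has 1 to 20 rows; each row is the pose to reach, as a shift and turn from the pose commanded when the call began, along the tool's axes at that moment; what a row does not reach only later rows make up. A row lasts 1/8 s, in which the tool goes at most 62.5 mm and 10.7 degrees, less where a joint would pass 70% of its speed; a pose out of reach is approached as far as the arm can. A call with a number of a shift or a turn outside -1 to 1 is refused whole. A call with a gripper value outside its range is refused whole. The fingers move at their own pace and stop on an object; "grip_force" is the grip in N (left out, the last holds). Time passes only in rows, so rows that repeat a pose let the fingers close. It gives the time, the measured TCP pose, the force, the opening and the grip force at its end, in the units of the state.
- bot.sense(): the state, without advancing time (a new reading comes with each control period).
- grab_frame(name): name is "scene" or "top"; returns (picture, depth): 480x640x3 uint8, red, green, blue; 480x640 float32, m along the optical axis (not along the pixel's ray), 0 where there is no reading.
- get_calibration(name): a dict with "camera_matrix" (3x3 intrinsics, pixels), "eye" and "rotation" of the camera in the world. Camera axes: x right, y up, looking along -z (the intrinsics and any distortion apply to the point x, -y, -z); pixel columns grow to the right and rows downward; lengths in m; the calibration is good to about 2 mm. A picture is of the moment at which its call begins. get_calibration takes no time and is no camera call.
- bot.job_done(): hands the job in; it is judged then, once.
Trained networks look in the newest picture that a camera, given by its name, has taken for a name from the list of things; names that differ only in an ending like _2 or _b are one class to them, and where a whole thing is asked for, a point or a joint stands for the part that bears it (a point fixed in the world has none). Each returns a list of dicts, best first, with "conf" (0 to 1); they miss things now and then, are a little off and sometimes report something else, mostly with a low value. They report only what shows in the picture. A call takes as long as a camera call. They do not tell look-alikes from the thing itself.
- find_in(camera, thing): "rect" ([left, top, width, height] in pixels, round what is visible of it).
The state is a dict: "t": time; "qpos": joint angles; "dq": joint speeds; "tau": joint torques, N m; "ee_pos": TCP position; "tool_rot": TCP orientation; "force": force on the tool from outside, world axes, zero at the start; "torque": the same for the moment, N m; "gripper_width": finger opening in m; "finger_force": force on a finger pad.
Only numpy, scipy, OpenCV 4.12 (cv2) and the standard library are available. Lean on these libraries where they do the work, as an engineer would, in place of code of your own. Each camera call takes 0.05 s, during which the arm holds its last target. There are 200 camera calls.

TASK

One of the three small tins has its lid standing proud. Put that tin on the bed of the lever press and push it in between the rails until it rests against the back stop under the ram, then pull the hand lever down until it comes up firm and the lid is fully home, without forcing it, and let the lever return all the way up. Leave the finished tin standing in the press and leave the other two tins where they are.

Things in the scene. Friction and masses are not known exactly. Their poses are not given: they have to be found in the camera images.
- press: Bench lid press: grey C-shaped frame, fixed. Origin: on the table under the ram axis; -x points to its open front (towards the robot), +x to the column, z up. Bed: plate 14 mm thick, x -175 to +95, y -65 to +65 mm. Head overhangs the seat: x -35 to +95, y -32 to +32 mm, underside 132, top 188 mm above the table; ram sleeve down to 120 mm
- press_seat (a point): Point on the bed (14 mm above the table) under the ram axis: the centre of the tin's underside goes here when it rests against the V-shaped back stop (14 mm high). The head above leaves no room for an upright gripper: lean the tool back about 40 degrees, hand towards the robot, to push the tin in
- press_mouth (a point): Point on the bare front of the bed (14 mm above the table), 120 mm in front of the seat on the line of the rails: room to set a tin down from above. Side rails, 12 mm high and 63 mm apart inside, run from 58 mm in front of the seat to 26 mm behind it; their flared mouths reach to 81 mm in front of it
- press_foot: Round steel foot, 38 mm across, screwed into the ram's lower end. Origin: centre of its pressing underside. With the lever at rest it is 83 to 91 mm above the table (screw setting varies), so the lever angle at which the lid is home varies too
- press_lever (a joint): Hand lever, rad: 0 at rest (80 degrees above horizontal, held by a spring), growing as the bar is pulled towards the robot and down, at most 1.25. Ram: 30 mm down per rad. The bar takes 3 to 5 N against the spring, about 3 N more while the lid goes in, then stops firmly when the lid is home (between 0.6 and 0.95 rad)
- press_pivot (a point): Point on the lever's hinge axis (parallel to the press's y), level with the middle of the bar: press frame x 30, y 100, z 160 mm
- press_bar (a point): Middle of the black round cross bar at the lever's end, 16 mm diameter, 90 mm long along the press's y, to the left (+y) of the head; 140 mm from the hinge axis. It turns in the fingers' grip as the lever swings
- tin: The tin to close: plain round metal tin, 58 mm diameter, body 46 mm high, about 0.5 kg, with a lid 60 mm across and 4 mm thick whose top stands 60 mm above the underside (a gap of about 10 mm below its edge; closed it is 50 mm high). Origin: centre of the underside, z up
- tin_lid (a joint): Lid of that tin, in m: about 0 standing proud, 0.010 fully home; tight fit, takes about 14 N
- lid_top (a point): Centre of the top of that lid
- closed_tin_a: Identical tin, already closed (lid down on the rim, 50 mm high). Origin: centre of the underside. Leave alone
- closed_tin_b: Second identical closed tin. Leave alone
There are look-alikes about, which are no part of the job. Leave any blue or orange look-alike of the tin alone.

How it is judged:
By the outcome, as a careful person would: the job done as asked, in the order asked, and still so for the second after the job is handed in, with the robot touching nothing.
It also fails if it takes over 72 s, if anything falls off the work surface, if the arm or the gripper's body presses on something with over 40 N, if the wrist force passes 120 N, or if a joint passes its speed limit or range.

## Working session

There is one attempt and no reset: what is moved stays moved. The work goes in short steps, Python scripts to look and compute and a tool call to move; the robot and the scene stay as the last step left them, time stands still between calls to the robot, and variables do not carry over. Pictures are saved under pics/ and viewed, at most 10 in all, crops included, and the job is handed in when it is done.

Besides the shell and the picture viewer there is one more tool, called after "Emit:" as a command line: name --argument value ..., lists and objects as JSON in quotes. arm_command: Moves the arm, as the interface text tells. Its arguments: {"type":"object","properties":{"commands":{"type":"array","items":{"type":"object","properties":{"fingers":{"type":"number"},"tx":{"type":"number","minimum":-1,"maximum":1},"ty":{"type":"number","minimum":-1,"maximum":1},"tz":{"type":"number","minimum":-1,"maximum":1},"turn":{"type":"number","minimum":-1,"maximum":1}}}},"grip_force":{"type":"number"}},"required":["commands"]}

```bash
ls; mkdir -p pics
cat > h.py <<'E'
import numpy as np, cv2
from plant import bot, grab_frame, get_calibration, find_in
def cloud(name):
    im,d=grab_frame(name); c=get_calibration(name); K=np.array(c["camera_matrix"]);R=np.array(c["rotation"]);e=np.array(c["eye"])
    v,u=np.mgrid[:480,:640]
    P=np.stack([(u-K[0,2])/K[0,0]*d,-(v-K[1,2])/K[1,1]*d,-d],-1)@R.T+e
    P[d==0]=np.nan
    return im,P
def save(n,im,s=1): cv2.imwrite("pics/"+n,cv2.resize(im[...,::-1],None,fx=s,fy=s))
E
python3 - <<'E'
from h import *
a,P=cloud("scene"); b,Q=cloud("top")
np.savez("f0.npz",a=a,P=P,b=b,Q=Q)
save("s.png",a,1.25)
save("t.png",b,1.25)
for cam in("scene","top"):
  c=get_calibration(cam);print(c)
  for t in("tin","press","press_bar"):
    print(cam,t,[(r["rect"],round(r["conf"],2)) for r in find_in(cam,t)])
print(bot.sense())
E
```

```text
picsTraceback (most recent call last):
  File "<stdin>", line 2, in <module>
  File "h.py", line 6, in cloud
    P=np.stack([(u-K[0,2])/K[0,0]*d,-(v-K[1,2])/K[1,1]*d,-d],-1)@R.T+e
      ~~~~~~~~~~~~~~~~~~~~~~~~~~~~~~~~~~~~~~~~~~~~~~~~~~~~~~~~~~~~~~^~
ValueError: operands could not be broadcast together with shapes (480,640) (3,)
```

```bash
sed -i 's/R=np.array(c\["rotation"\])/R=cv2.Rodrigues(np.array(c["rotation"],float))[0]/' h.py
python3 - <<'E'
from h import *
for cam in("scene","top"): print(get_calibration(cam))
a,P=cloud("scene"); b,Q=cloud("top")
np.savez("f0.npz",a=a,P=P,b=b,Q=Q)
save("s.png",a,1.25)
save("t.png",b,1.25)
for cam in("scene","top"):
  for t in("tin","press","press_bar","tin_lid"):
    print(cam,t,[(np.round(r["rect"]),round(r["conf"],2)) for r in find_in(cam,t)])
print(bot.sense(),bot.nose_length)
E
```

```text
{'camera_matrix': array([[581.77571413,   0.        , 314.24061283],
       [  0.        , 581.77571413, 241.45963143],
       [  0.        ,   0.        ,   1.        ]]), 'eye': array([-0.06670793, -0.46548633,  1.08219536]), 'rotation': array([ 0.63484977, -0.3903415 , -1.02789891])}
{'camera_matrix': array([[480.83970944,   0.        , 315.56236553],
       [  0.        , 480.83970944, 240.10036469],
       [  0.        ,   0.        ,   1.        ]]), 'eye': array([ 0.44020388, -0.0968341 ,  1.23750365]), 'rotation': array([ 0.14589298, -0.12695805, -1.57013961])}
scene tin [(array([234., 186.,  22.,  29.]), 0.95), (array([366., 299.,  28.,  38.]), 0.82), (array([342., 253.,  27.,  34.]), 0.66), (array([215., 149., 105., 173.]), 0.49)]
scene press [(array([214., 145., 105., 184.]), 0.75)]
scene press_bar [(array([212., 148.,  57.,  62.]), 0.64)]
scene tin_lid [(array([321., 275.,  28.,  25.]), 0.95), (array([234., 184.,  27.,  16.]), 0.91), (array([341., 251.,  30.,  23.]), 0.83), (array([367., 298.,  30.,  26.]), 0.56), (array([215., 148., 104., 178.]), 0.49)]
top tin [(array([
[... 449 characters left out ...]
9., 243.,  25.,  21.]), 0.59)]
{'t': 0.55, 'qpos': array([ 1.10160532e+00,  3.52992807e-01,  1.63341692e+00, -2.76004878e-06,
        1.15522119e+00, -2.40740946e-03]), 'dq': array([ 0.00096423, -0.00121502, -0.00010511, -0.00071679,  0.00155729,
       -0.00143737]), 'tau': array([-1.22615707e-03, -6.04787064e+01, -3.42252910e+01, -1.28250840e-04,
        1.80437710e-03, -1.38754501e-06]), 'ee_pos': array([0.28125866, 0.55812261, 0.24227821]), 'tool_rot': array([-7.26580217e-01, -3.05641045e+00,  5.93653252e-05]), 'force': array([-0.40852876, -0.78629019,  1.0931694 ]), 'torque': array([-0.07607266, -0.03564991,  0.03454723]), 'finger_force': 0.0, 'gripper_width': 0.08546235319771359} 0.011
```

View pics/s.png

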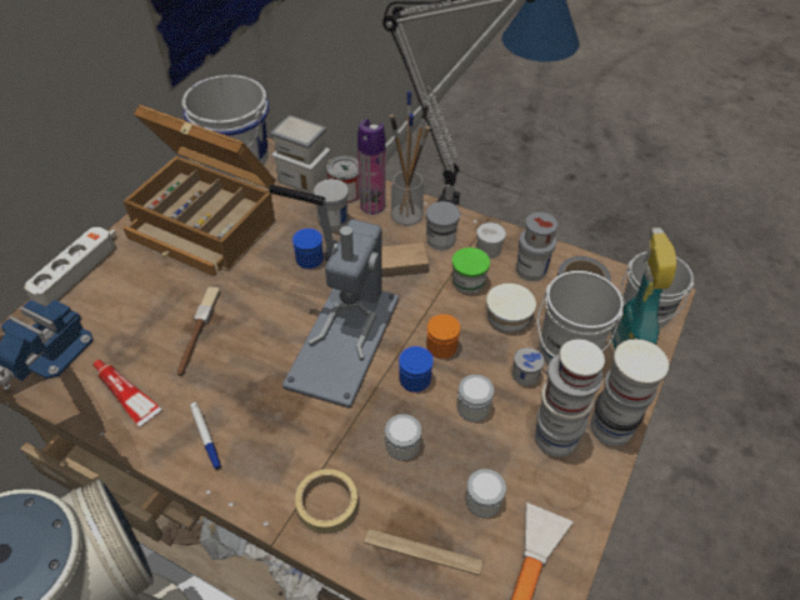

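View pics/t.png

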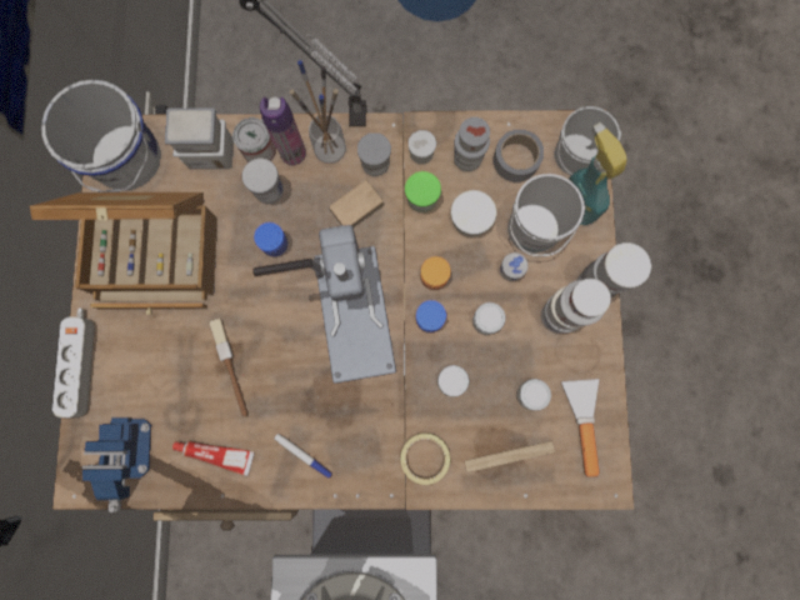

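The scene picture (800 px) shows three plain grey tins at (403,437), (475,397) and (486,493). Blue look-alikes are at (308,248) and (416,369), and an orange one at (443,336). The press stands at about (345,330) with its bar at (297,194). The top picture shows the same tins at (453,381), (490,318) and (535,394). Next I measure heights.

```bash
cat > m.py <<'E'
from h import *
f=np.load("f0.npz");P=f["P"];Q=f["Q"];a=f["a"];b=f["b"]
for n,C,pts in(("scene",P,[(403,437),(475,397),(486,493),(416,369),(443,336)]),("top",Q,[(453,381),(490,318),(535,394),(431,316),(435,272)])):
  for u,v in pts:
    u=int(u/1.25);v=int(v/1.25)
    w=C[v-22:v+23,u-22:u+23].reshape(-1,3);h=np.nanmedian(C[v-3:v+4,u-3:u+4,2])
    k=w[abs(w[:,2]-h)<.006]; print(n,(u,v),h.round(4),len(k),np.round((np.min(k,0)+np.max(k,0))/2,4),np.round(np.ptp(k,axis=0),3))
# press points
for n,C in(("scene",P),("top",Q)):
  w=C.reshape(-1,3)
  g=w[(w[:,0]>.25)&(w[:,0]<.9)&(w[:,1]>-.1)&(w[:,1]<.4)]
  print(n,'table',np.nanmedian(C[...,2]))
  bed=g[(abs(g[:,2]-.014)<.003)]
  print(len(bed))
c=[cv2.resize(a[y-25:y+25,x-25:x+25],(250,250),interpolation=cv2.INTER_CUBIC) for x,y in((322,350),(380,318),(389,395))]
save("crop.png",np.hstack(c))
save("press.png",np.hstack([cv2.resize(a[140:330,190:330],(420,570),interpolation=cv2.INTER_CUBIC),np.zeros((570,10,3),np.uint8)]))
E
python3 m.py
```

```text
scene (322, 349) 0.0497 601 [ 0.4882 -0.1977  0.0498] [0.061 0.059 0.011]
scene (380, 317) 0.0602 530 [ 0.612  -0.2711  0.0599] [0.061 0.059 0.011]
scene (388, 394) 0.0502 716 [ 0.4604 -0.3569  0.0501] [0.06  0.059 0.011]
scene (332, 295) 0.0596 486 [ 0.6168 -0.1549  0.0599] [0.061 0.059 0.011]
scene (354, 268) 0.0609 599 [ 0.6728 -0.1652  0.0603] [0.127 0.059 0.01 ]
top (362, 304) 0.0505 457 [ 0.487  -0.1972  0.0502] [0.058 0.057 0.011]
top (392, 254) 0.0593 444 [ 0.6114 -0.2704  0.0593] [0.056 0.057 0.012]
top (428, 315) 0.0498 477 [ 0.46   -0.3564  0.0499] [0.058 0.06  0.012]
top (344, 252) 0.0606 437 [ 0.6157 -0.1545  0.0598] [0.058 0.057 0.01 ]
top (348, 217) 0.0595 429 [ 0.7055 -0.1645  0.0593] [0.058 0.056 0.012]
scene table -0.0003178815076885222
4538
top table -0.002935209937218408
3782
```

View pics/crop.png

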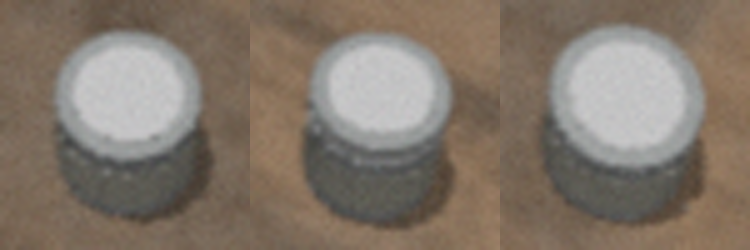

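The middle crop (scene 380,317) shows the gap under its lid and measures 60 mm. That is the proud tin, at (0.612, -0.271). The other two measure 50 mm. Next is the press pose.

```bash
cat > p.py <<'E'
from h import *
f=np.load("f0.npz")
from scipy.optimize import least_squares
for n,C,I in(("scene",f["P"],f["a"]),("top",f["Q"],f["b"])):
  w=C.reshape(-1,3);col=I.reshape(-1,3).astype(int)
  m=(w[:,0]>.4)&(w[:,0]<1)&(w[:,1]>-.15)&(w[:,1]<.25)
  w=w[m];col=col[m]
  grey=(abs(col[:,0]-col[:,2])<25)
  bed=w[grey&(abs(w[:,2]-.014)<.006)]
  # front part of the bed: minAreaRect
  M=np.zeros((700,500),np.uint8); ij=((bed[:,:2]-[.4,-.15])*1000).astype(int); M[ij[:,0],ij[:,1]]=255
  M=cv2.morphologyEx(M,cv2.MORPH_CLOSE,np.ones((9,9)));M=cv2.morphologyEx(M,cv2.MORPH_OPEN,np.ones((9,9)))
  cs,_=cv2.findContours(M,0,2);c=max(cs,key=cv2.contourArea);r=cv2.minAreaRect(c)
  print(n,r,(cv2.boxPoints(r)[:,::-1]/1000+[.4,-.15]).round(4).tolist())
  head=w[(w[:,2]>.180)&(w[:,2]<.194)&grey]
  hr=cv2.minAreaRect(head[:,:2].astype(np.float32));print('head',hr,np.median(head,0))
  W=C.reshape(-1,3);cc=I.reshape(-1,3).max(1)
  bar=W[(W[:,2]>.24)&(W[:,2]<.36)&(W[:,0]>.5)&(W[:,0]<.95)&(W[:,1]>0)&(W[:,1]<.4)&(cc<80)]
  if len(bar):
    mu=np.median(bar,0);k=bar[np.linalg.norm(bar-mu,axis=1)<.08]; u=np.linalg.svd(k-k.mean(0),full_matrices=0)[2][0]; s=(k-k.mean(0))@u
    print('bar',len(bar),len(k),k.mean(0),u,s.min(),s.max(),k.mean(0)+u*(s.min()+s.max())/2)
E
python3 p.py
```

```text
scene ((148.57919311523438, 227.33709716796875), (271.9570617675781, 129.62596130371094), 81.4163818359375) [[0.5026, -0.0858], [0.4832, 0.0424], [0.7521, 0.083], [0.7715, -0.0452]]
head ((0.819892942905426, 0.03857707977294922), (0.38724273443222046, 0.1336470991373062), 19.770862579345703) [0.70093813 0.00856554 0.1875143 ]
bar 464 437 [0.65894215 0.08091887 0.29372165] [-0.20396881  0.91433519  0.34983981] -0.05248000557207 0.05903861242607185 [0.65827327 0.08391726 0.29486888]
top ((151.22952270507812, 227.52459716796875), (268.6407470703125, 130.37631225585938), 80.40686798095703) [[0.5059, -0.0854], [0.4842, 0.0431], [0.7491, 0.0879], [0.7708, -0.0407]]
head ((0.8212739825248718, 0.03547784686088562), (0.3823756277561188, 0.13198025524616241), 21.270055770874023) [0.70530715 0.0157343  0.18764171]
bar 321 321 [0.65948861 0.08956862 0.30220396] [-0.1768676   0.9767693   0.12099412] -0.051186130911541665 0.050023006149573106 [0.65959147 0.08900057 0.3021336 ]
```

View pics/press.png

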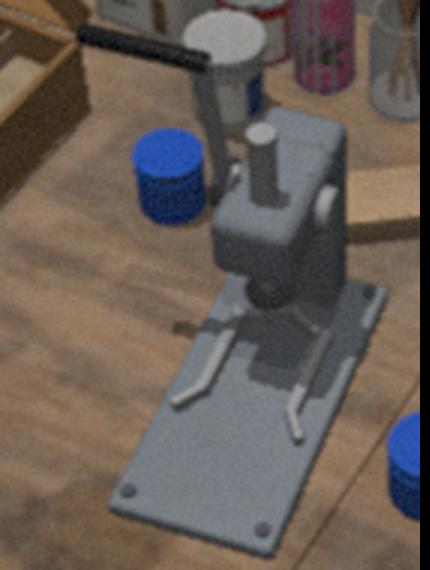

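```bash
cat > p2.py <<'E'
from h import *
f=np.load("f0.npz")
th=np.radians(9.1);o=np.array([.667,.006]);R=np.array([[np.cos(th),np.sin(th)],[-np.sin(th),np.cos(th)]])
for n,C,I in(("scene",f["P"],f["a"]),("top",f["Q"],f["b"])):
  w=C.reshape(-1,3).copy();w[:,:2]=(w[:,:2]-o)@R.T;w*=1000
  h=w[(abs(w[:,0]-30)<90)&(abs(w[:,1])<50)&(abs(w[:,2]-188)<5)]
  print(n,'head',cv2.minAreaRect(h[:,:2].astype(np.float32)),np.percentile(h,[1,99],axis=0).round(1).tolist())
  k=w[(abs(w[:,0])<40)&(w[:,1]>25)&(w[:,1]<170)&(w[:,2]>270)&(w[:,2]<325)]
  print('bar',len(k))
  for y in range(30,170,10):
    q=k[(k[:,1]>=y)&(k[:,1]<y+10)]
    if len(q): print(y,len(q),np.median(q,0).round(1),q[:,0].min().round(1),q[:,0].max().round(1),q[:,2].max().round(1))
  # rails: z 22-30
  r=w[(w[:,0]>-85)&(w[:,0]<-35)&(abs(w[:,1])<62)&(w[:,2]>21)&(w[:,2]<32)]
  for x in range(-85,-35,10):
    q=r[(r[:,0]>=x)&(r[:,0]<x+10)];L=q[q[:,1]>0,1];S=q[q[:,1]<0,1]
    print('rail',x,len(L),np.median(L) if len(L) else 0,len(S),np.median(S) if len(S) else 0)
E
python3 p2.py
```

```text
scene head ((30.853683471679688, 9.266651153564453), (131.2747039794922, 80.33252716064453), 0.9339330792427063) [[-32.1, -29.0, 183.3], [93.9, 42.5, 192.5]]
bar 400
30 27 [  6.1  39.2 287.2] 0.4 13.1 308.1
40 69 [  4.3  44.2 296.8] -2.7 15.7 308.4
50 41 [  2.4  54.3 303.1] -2.7 11.8 308.1
60 35 [  1.9  64.4 303.4] -2.5 9.9 307.6
70 37 [  2.1  75.1 302.8] -3.2 12.4 310.6
80 34 [  0.9  85.  302.3] -2.7 13.5 306.8
90 36 [  2.1  95.1 302.6] -2.2 11.9 307.5
100 35 [  2.1 105.1 303.3] -3.4 11.3 307.8
110 36 [  1.8 114.9 302.6] -2.5 10.5 307.5
120 34 [  1.9 124.7 302.9] -4.1 8.8 307.8
130 16 [  1.8 131.1 302.2] -2.5 7.1 309.0
rail -85 10 48.733449769128306 5 -47.96113616772751
rail -75 17 45.284313866112186 15 -44.53305076534832
rail -65 17 39.5786259382589 14 -38.08060185948267
rail -55 17 36.974960829676455 19 -35.793178131517195
rail -45 14 36.59027713511474 13 -36.23635752982079
top head ((30.790138244628906, 6.876226425170898), (71.70405578613281, 129.673095703125), 89.93292999267578) [[-31.0, -27.6, 183.2], [93.0, 32.3, 192.3]]
bar 381
30 5 [  9.   39.7 292.2] 5.0 11.0 299.5
40 43 [  5.4  44.5 303.2] -1.1 13.2 307.3
50 38 [  4.2  54.6 304.3] -1.5 13.6 307.8
60 39 [  5.3  64.6 304. ] -2.0 14.2 306.5
70 38 [  4.2  74.2 304. ] -1.0 13.1 307.8
80 39 [  5.1  84.4 303.2] -1.9 13.8 307.8
90 40 [  4.4  94.6 304.4] -2.0 13.7 307.8
100 40 [  4.6 105.  304. ] -1.8 13.4 308.8
110 38 [  3.7 115.2 304.3] -1.8 11.8 307.4
120 39 [  4.3 125.2 304.1] -2.0 13.2 309.0
130 22 [  4.7 132.6 303.8] -1.8 13.0 308.3
rail -85 6 51.013328038616976 5 -47.53001295332248
rail -75 15 47.15605198945217 12 -43.847712471987194
rail -65 17 40.18547718751292 15 -37.33251622569694
rail -55 15 38.54730736350757 16 -34.04683817637421
rail -45 16 38.596558592758086 13 -34.769964677447994
```

```bash
cat > cl.py <<'E'
from h import *
f=np.load("f0.npz")
t=np.array([.6117,-.2708])
w=np.vstack([f["P"].reshape(-1,3),f["Q"].reshape(-1,3)]);w=w[np.isfinite(w).all(1)&(w[:,2]>.012)]
d=w[:,:2]-t;r=np.hypot(*d.T);w=w[(r>.036)&(r<.13)];d=w[:,:2]-t
for yaw in range(0,180,10):
  c,s=np.cos(np.radians(yaw)),np.sin(np.radians(yaw));y=d@[c,s];x=d@[-s,c]
  fin=(abs(x)<.02);body=(abs(x)<.055)&(abs(y)<.055)&(w[:,2]>.07)
  print(yaw,'nearest along +',y[fin&(y>0)].min(initial=.2).round(3),'-',(-y[fin&(y<0)]).min(initial=.2).round(3),'body',body.sum())
E
python3 cl.py
```

```text
0 nearest along + 0.2 - 0.2 body 0
10 nearest along + 0.2 - 0.2 body 0
20 nearest along + 0.2 - 0.2 body 0
30 nearest along + 0.117 - 0.2 body 0
40 nearest along + 0.109 - 0.2 body 0
50 nearest along + 0.111 - 0.2 body 0
60 nearest along + 0.109 - 0.2 body 0
70 nearest along + 0.085 - 0.113 body 0
80 nearest along + 0.085 - 0.102 body 0
90 nearest along + 0.086 - 0.104 body 0
100 nearest along + 0.084 - 0.102 body 0
110 nearest along + 0.089 - 0.105 body 0
120 nearest along + 0.2 - 0.2 body 0
130 nearest along + 0.2 - 0.11 body 0
140 nearest along + 0.113 - 0.093 body 0
150 nearest along + 0.114 - 0.093 body 0
160 nearest along + 0.113 - 0.092 body 0
170 nearest along + 0.2 - 0.095 body 0
```

Emit:
arm_command --commands '[{"tx":-0.5,"ty":-0.5,"fingers":-1},{"tx":-1,"ty":-1,"fingers":-1}]' --grip_force 40

```text
validation failed for argument at $.co...
```

Emit:
arm_command --commands '[{"tx":-0.5,"ty":-0.5,"tz":0.0,"turn":0.0,"fingers":-1.0},{"tx":-1.0,"ty":-1.0,"tz":0.0,"turn":0.0,"fingers":-1.0}]' --grip_force 40

```text
t: 0.8
ee_pos: [0.3168, 0.4497, 0.2421]
tool_rot: [0.724, 3.057, -0.0]
force: [0.6, 0.8, 0.5]
gripper_width: 0.0851
finger_force: 0.0
```

Full rows are accepted. I continue the transit.

Emit:
arm_command --commands '[{"tx":-0.5,"ty":-0.5,"tz":0.0,"turn":0.0,"fingers":-1.0},{"tx":-1.0,"ty":-1.0,"tz":0.0,"turn":0.0,"fingers":-1.0}]'

```text
t: 1.05
ee_pos: [0.3525, 0.3417, 0.2424]
tool_rot: [0.726, 3.056, 0.001]
force: [0.6, -0.0, 0.5]
gripper_width: 0.0855
finger_force: 0.0
```

Emit:
arm_command --commands '[{"tx":-0.5,"ty":-0.5,"tz":0.0,"turn":0.0,"fingers":-1.0},{"tx":-1.0,"ty":-1.0,"tz":0.0,"turn":0.0,"fingers":-1.0}]'

```text
t: 1.3
ee_pos: [0.388, 0.2342, 0.2426]
tool_rot: [0.726, 3.056, 0.001]
force: [0.8, 2.0, -0.4]
gripper_width: 0.0854
finger_force: 0.0
```

Emit:
arm_command --commands '[{"tx":-0.5,"ty":-0.5,"tz":0.0,"turn":0.0,"fingers":-1.0},{"tx":-1.0,"ty":-1.0,"tz":0.0,"turn":0.0,"fingers":-1.0}]'

```text
t: 1.55
ee_pos: [0.4235, 0.1267, 0.2427]
tool_rot: [0.726, 3.056, 0.001]
force: [1.0, 0.8, 0.4]
gripper_width: 0.0855
finger_force: 0.0
```

Emit:
arm_command --commands '[{"tx":-0.5,"ty":-0.5,"tz":0.0,"turn":0.0,"fingers":-1.0},{"tx":-1.0,"ty":-1.0,"tz":0.0,"turn":0.0,"fingers":-1.0}]'

```text
t: 1.8
ee_pos: [0.4589, 0.0191, 0.2427]
tool_rot: [0.726, 3.055, 0.001]
force: [0.9, -0.1, -0.1]
gripper_width: 0.0853
finger_force: 0.0
```

Emit:
arm_command --commands '[{"tx":-0.5,"ty":-0.5,"tz":0.0,"turn":0.0,"fingers":-1.0},{"tx":-1.0,"ty":-1.0,"tz":0.0,"turn":0.0,"fingers":-1.0}]'

```text
t: 2.05
ee_pos: [0.4944, -0.0885, 0.2426]
tool_rot: [0.727, 3.055, 0.0]
force: [0.5, 0.0, 0.3]
gripper_width: 0.0854
finger_force: 0.0
```

Emit:
arm_command --commands '[{"tx":-0.5,"ty":-0.5,"tz":0.0,"turn":0.2,"fingers":-1.0},{"tx":-1.0,"ty":-1.0,"tz":0.0,"turn":0.4,"fingers":-1.0},{"tx":-1.0,"ty":-1.0,"tz":0.0,"turn":0.6,"fingers":-1.0},{"tx":-1.0,"ty":-1.0,"tz":0.0,"turn":0.8,"fingers":-1.0},{"tx":-1.0,"ty":-1.0,"tz":0.0,"turn":1.0,"fingers":-1.0},{"tx":-1.0,"ty":-1.0,"tz":0.0,"turn":1.0,"fingers":-1.0}]'

```text
t: 2.8
ee_pos: [0.5293, -0.194, 0.2423]
tool_rot: [-1.84, -2.547, -0.0]
force: [-0.2, -0.7, 0.5]
gripper_width: 0.0856
finger_force: 0.0
```

Emit:
arm_command --commands '[{"tx":0.0,"ty":0.0,"tz":0.0,"turn":0.2,"fingers":-1.0},{"tx":0.0,"ty":0.0,"tz":0.0,"turn":0.2,"fingers":-1.0},{"tx":0.0,"ty":0.0,"tz":0.0,"turn":0.2,"fingers":-1.0}]'

```text
t: 3.18
ee_pos: [0.5294, -0.1939, 0.2423]
tool_rot: [2.029, 2.398, 0.0]
force: [0.2, 0.0, -0.1]
gripper_width: 0.0856
finger_force: 0.0
```

```bash
cat > go.py <<'E'
import sys
from h import *
# usage: go.py x y z [toolYaxisYawDeg]
s=bot.sense();p=np.array(s["ee_pos"]);R=cv2.Rodrigues(np.array(s["tool_rot"],float))[0]
g=np.array(sys.argv[1:4],float)
yaw=np.degrees(np.arctan2(R[1,1],R[0,1]))
d=R.T@(g-p)
print("t",s["t"],"pos",p.round(4),"toolYyaw",yaw.round(2),"shift/80mm",(d/.08).round(3))
if len(sys.argv)>4: print("turn",round((yaw-float(sys.argv[4]))/45,3))
E
python3 go.py .6117 -.2708 .15 9.1
python3 - <<'E'
from h import *
a,P=cloud("scene"); save("s2.png",a,1.25); np.savez("f1.npz",a=a,P=P)
E
```

```text
t 3.175 pos [ 0.5294 -0.1939  0.2423] toolYyaw 9.54 shift/80mm [-1.118  0.856  1.154]
turn 0.01
```

View pics/s2.png

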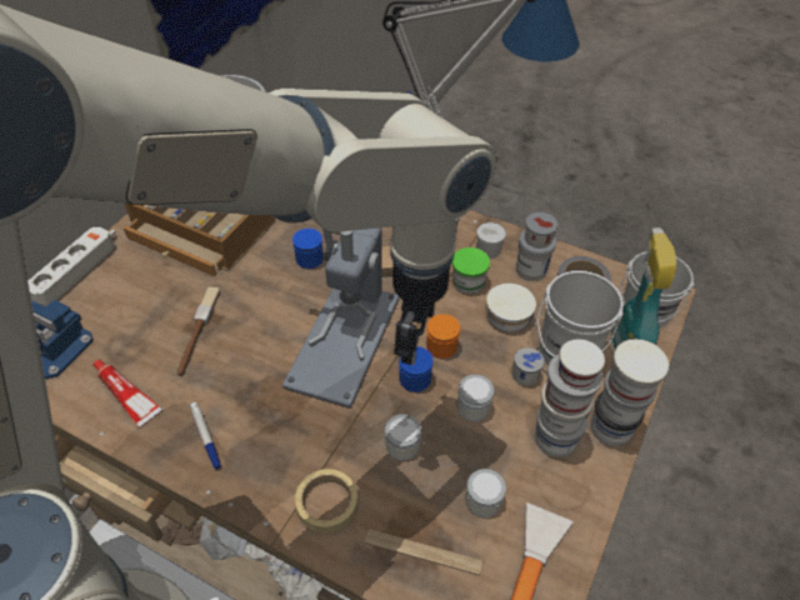

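The picture shows the gripper over the table, with its fingers near (408,335). The wrist above it is white and wide. The target tin at (475,397) is clear. Next I check the gripper's outline by height.

```bash
cat > g.py <<'E'
from h import *
P=np.load("f1.npz")["P"].reshape(-1,3)
s=bot.sense();p=np.array(s["ee_pos"]);R=cv2.Rodrigues(np.array(s["tool_rot"],float))[0]
w=(P-p)@R*1000
w=w[(np.hypot(w[:,0],w[:,1])<130)&(w[:,2]<60)&np.isfinite(w[:,0])]
for z in range(20,-300,-10):
  k=w[(w[:,2]<=z)&(w[:,2]>z-10)]
  if len(k)>3: print(z,len(k),'x',np.percentile(k[:,0],[2,98]).round(),'y',np.percentile(k[:,1],[2,98]).round())
E
python3 g.py
```

```text
0 21 x [-12.  10.] y [-53.  46.]
-10 50 x [-12.   6.] y [-57.  45.]
-20 29 x [-12.   6.] y [-58.  46.]
-30 12 x [-12.  -9.] y [-50.  46.]
-40 9 x [-14. -12.] y [-68. -43.]
-50 116 x [-14.  11.] y [-76. -43.]
-60 73 x [-18.   9.] y [-75. -29.]
-70 112 x [-18.  14.] y [-73. -23.]
-80 136 x [-20.  17.] y [-72. -14.]
-90 138 x [-20.  17.] y [-71. -13.]
-100 226 x [-13.  10.] y [-70. -30.]
-110 66 x [-31.  14.] y [-40. -22.]
-120 168 x [-38.  31.] y [-39.  -5.]
-130 179 x [-38.  31.] y [-39.  -1.]
-140 186 x [-38.  33.] y [-39.  -3.]
-150 202 x [-38.  33.] y [-39.  -7.]
-160 261 x [-38.  29.] y [-38.  -4.]
-170 46 x [-41.  30.] y [-41.  -1.]
-180 233 x [-41.  31.] y [-42.  -3.]
-190 277 x [-41.  35.] y [-42.   2.]
-200 222 x [-40.  29.] y [-40.  -3.]
-210 235 x [-39.  32.] y [-41.  -4.]
-220 230 x [-40.  30.] y [-40.  -7.]
-230 235 x [-40.  28.] y [-40.  -4.]
-240 224 x [-39.  21.] y [-40.  -5.]
-250 188 x [-38.  12.] y [-41. -12.]
-260 70 x [-32.  -2.] y [-41. -24.]
-280 26 x [-61. -46.] y [-45. -19.]
-290 93 x [-69. -37.] y [-62.  -5.]
```

Emit:
arm_command --commands '[{"tx":-0.5,"ty":0.43,"tz":0.0,"turn":0.01,"fingers":-1.0},{"tx":-1.0,"ty":0.856,"tz":0.5,"turn":0.01,"fingers":-1.0},{"tx":-1.0,"ty":0.856,"tz":0.9,"turn":0.01,"fingers":-1.0},{"tx":-1.0,"ty":0.856,"tz":0.9,"turn":0.01,"fingers":-1.0}]'

```text
t: 3.72
ee_pos: [0.608, -0.2614, 0.1672]
tool_rot: [-2.039, -2.383, 0.003]
force: [0.3, -0.3, -0.7]
gripper_width: 0.0857
finger_force: 0.0
```

```bash
python3 go.py .6117 -.2708 .017 9.1
```

```text
t 3.725 pos [ 0.608  -0.2614  0.1672] toolYyaw 8.91 shift/80mm [-0.13   0.037  1.876]
turn -0.004
```

Emit:
arm_command --commands '[{"tx":-0.13,"ty":0.037,"tz":0.0,"turn":-0.004,"fingers":-1.0},{"tx":-0.13,"ty":0.037,"tz":0.4,"turn":-0.004,"fingers":-1.0},{"tx":-0.13,"ty":0.037,"tz":0.9,"turn":-0.004,"fingers":-1.0},{"tx":-0.13,"ty":0.037,"tz":0.9,"turn":-0.004,"fingers":-1.0}]'

```text
t: 4.22
ee_pos: [0.6133, -0.2715, 0.0977]
tool_rot: [-2.038, -2.388, 0.001]
force: [-0.2, 0.3, 0.5]
gripper_width: 0.0855
finger_force: 0.0
```

```bash
python3 go.py .6117 -.2708 .022 9.1
```

```text
t 4.225 pos [ 0.6133 -0.2715  0.0977] toolYyaw 9.03 shift/80mm [ 0.01  -0.016  0.946]
turn -0.002
```

Emit:
arm_command --commands '[{"tx":0.01,"ty":-0.015,"tz":0.5,"turn":0.0,"fingers":-1.0},{"tx":0.01,"ty":-0.015,"tz":0.94,"turn":0.0,"fingers":-1.0},{"tx":0.01,"ty":-0.015,"tz":0.94,"turn":0.0,"fingers":-1.0},{"tx":0.01,"ty":-0.015,"tz":0.94,"turn":0.0,"fingers":1.0},{"tx":0.01,"ty":-0.015,"tz":0.94,"turn":0.0,"fingers":1.0},{"tx":0.01,"ty":-0.015,"tz":0.94,"turn":0.0,"fingers":1.0},{"tx":0.01,"ty":-0.015,"tz":0.94,"turn":0.0,"fingers":1.0},{"tx":0.01,"ty":-0.015,"tz":0.94,"turn":0.0,"fingers":1.0},{"tx":0.01,"ty":-0.015,"tz":0.94,"turn":0.0,"fingers":1.0}]' --grip_force 40

```text
t: 5.35
ee_pos: [0.6142, -0.272, 0.0261]
tool_rot: [2.038, 2.387, 0.001]
force: [-1.7, -0.3, 8.4]
gripper_width: 0.0571
finger_force: 40.9
```

Emit:
arm_command --commands '[{"tx":0.0,"ty":0.0,"tz":-0.5,"turn":0.0,"fingers":1.0},{"tx":0.0,"ty":0.0,"tz":-1.0,"turn":0.0,"fingers":1.0},{"tx":0.0,"ty":0.0,"tz":-1.0,"turn":0.0,"fingers":1.0}]'

```text
t: 5.72
ee_pos: [0.6156, -0.2723, 0.1079]
tool_rot: [2.036, 2.383, 0.003]
force: [0.2, -0.4, -4.3]
gripper_width: 0.0576
finger_force: 45.3
```

```bash
python3 - <<'E'
th=9.1*3.14159/180
import math
for X,Y in((-118,0),(0,0)):
  print(.667+.001*(X*math.cos(th)-Y*math.sin(th)),.007+.001*(X*math.sin(th)+Y*math.cos(th)))
E
python3 go.py .5505 -.0117 .10 9.1
```

```text
0.5504851682997296 -0.011662636305132722
0.667 0.007
t 5.725 pos [ 0.6156 -0.2723  0.1079] toolYyaw 8.99 shift/80mm [ 3.345 -0.296  0.082]
turn -0.002
```

Emit:
arm_command --commands '[{"tx":0.3,"ty":-0.1,"tz":-0.15,"turn":0.0,"fingers":1.0},{"tx":0.65,"ty":-0.3,"tz":-0.15,"turn":0.0,"fingers":1.0},{"tx":1.0,"ty":-0.32,"tz":-0.15,"turn":0.0,"fingers":1.0}]'

```text
t: 6.1
ee_pos: [0.5732, -0.1953, 0.1142]
tool_rot: [-2.04, -2.386, 0.001]
force: [0.2, 0.2, -4.2]
gripper_width: 0.0575
finger_force: 45.2
```

Emit:
arm_command --commands '[{"tx":0.5,"ty":0.0,"tz":0.0,"turn":0.0,"fingers":1.0},{"tx":1.0,"ty":0.0,"tz":0.0,"turn":0.0,"fingers":1.0}]'

```text
t: 6.35
ee_pos: [0.5617, -0.116, 0.1143]
tool_rot: [-2.041, -2.387, 0.001]
force: [1.6, -0.4, -4.3]
gripper_width: 0.0573
finger_force: 45.1
```

Emit:
arm_command --commands '[{"tx":0.5,"ty":0.0,"tz":0.0,"turn":0.0,"fingers":1.0},{"tx":1.0,"ty":0.0,"tz":0.0,"turn":0.0,"fingers":1.0},{"tx":1.0,"ty":0.0,"tz":0.0,"turn":0.0,"fingers":1.0},{"tx":1.0,"ty":0.0,"tz":0.0,"turn":0.0,"fingers":1.0}]'

```text
t: 6.85
ee_pos: [0.5501, -0.0382, 0.1147]
tool_rot: [-2.04, -2.389, 0.001]
force: [-0.3, -0.3, -4.0]
gripper_width: 0.0573
finger_force: 45.5
```

```bash
python3 go.py .5485 -.012 .10 9.1
python3 - <<'E'
from h import *
a,P=cloud("scene"); save("s3.png",cv2.resize(a[180:400,180:440],None,fx=2.5,fy=2.5))
b,Q=cloud("top");np.savez("f2.npz",a=a,P=P,b=b,Q=Q)
E
```

```text
t 6.85 pos [ 0.5501 -0.0382  0.1147] toolYyaw 9.03 shift/80mm [0.326 0.032 0.184]
turn -0.002
```

View pics/s3.png

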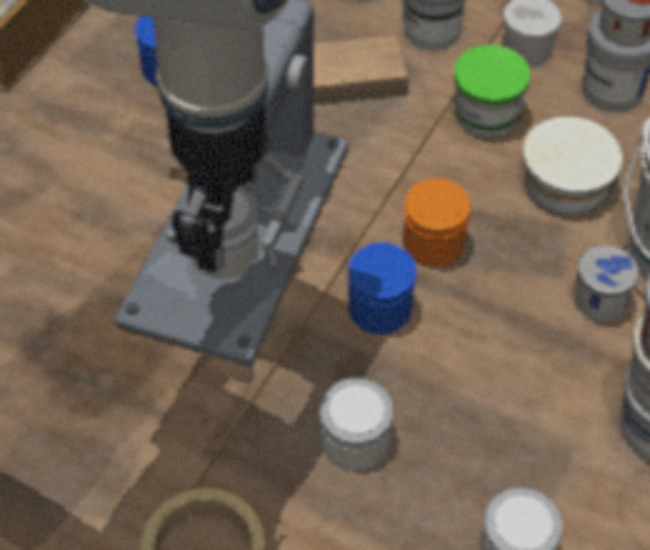

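The tin is held upright over the bed at (237,230), with the look-alikes undisturbed. Next I align it and lower it.

Emit:
arm_command --commands '[{"tx":0.326,"ty":0.03,"tz":0.0,"turn":0.0,"fingers":1.0},{"tx":0.326,"ty":0.03,"tz":0.4,"turn":0.0,"fingers":1.0},{"tx":0.326,"ty":0.03,"tz":0.75,"turn":0.0,"fingers":1.0},{"tx":0.326,"ty":0.03,"tz":0.75,"turn":0.0,"fingers":1.0}]'

```text
t: 7.45
ee_pos: [0.547, -0.0127, 0.0533]
tool_rot: [-2.04, -2.385, 0.004]
force: [-0.6, -0.5, -4.4]
gripper_width: 0.0577
finger_force: 45.3
```

```bash
python3 go.py .5485 -.012 .041 9.1
```

```text
t 7.45 pos [ 0.547  -0.0127  0.0533] toolYyaw 8.92 shift/80mm [0.006 0.021 0.154]
turn -0.004
```

Emit:
arm_command --commands '[{"tx":0.006,"ty":0.02,"tz":0.09,"turn":0.0,"fingers":1.0},{"tx":0.006,"ty":0.02,"tz":0.14,"turn":0.0,"fingers":1.0},{"tx":0.006,"ty":0.02,"tz":0.14,"turn":0.0,"fingers":1.0}]'

```text
t: 7.82
ee_pos: [0.5503, -0.0113, 0.0442]
tool_rot: [2.041, 2.388, 0.0]
force: [-0.1, -0.5, -4.2]
gripper_width: 0.0576
finger_force: 45.4
```

```bash
python3 go.py .5485 -.012 .041 9.1; python3 -c "
from h import *
print(bot.sense()['force'])"
```

```text
t 7.825 pos [ 0.5503 -0.0113  0.0442] toolYyaw 8.98 shift/80mm [-0.005 -0.023  0.04 ]
turn -0.003
[-0.12468254 -0.51195926 -4.23138549]
```

Emit:
arm_command --commands '[{"tx":0.0,"ty":0.0,"tz":0.02,"turn":0.0,"fingers":1.0},{"tx":0.0,"ty":0.0,"tz":0.045,"turn":0.0,"fingers":1.0},{"tx":0.0,"ty":0.0,"tz":0.045,"turn":0.0,"fingers":1.0}]'

```text
t: 8.2
ee_pos: [0.5502, -0.0112, 0.0404]
tool_rot: [2.04, 2.388, 0.0]
force: [0.1, 0.1, -3.8]
gripper_width: 0.0575
finger_force: 45.6
```

Emit:
arm_command --commands '[{"tx":0.0,"ty":0.0,"tz":0.02,"turn":0.0,"fingers":1.0},{"tx":0.0,"ty":0.0,"tz":0.02,"turn":0.0,"fingers":1.0}]'

```text
t: 8.45
ee_pos: [0.5502, -0.0111, 0.0401]
tool_rot: [2.041, 2.389, 0.0]
force: [-5.8, 0.7, 14.5]
gripper_width: 0.0575
finger_force: 46.5
```

Emit:
arm_command --commands '[{"tx":0.0,"ty":0.0,"tz":0.015,"turn":0.0,"fingers":1.0},{"tx":0.0,"ty":0.0,"tz":0.015,"turn":0.0,"fingers":1.0}]'

```text
t: 8.7
ee_pos: [0.5502, -0.0111, 0.0399]
tool_rot: [2.04, 2.389, 0.0]
force: [-9.8, 0.7, 29.0]
gripper_width: 0.0573
finger_force: 47.0
```

Emit:
arm_command --commands '[{"tx":0.0,"ty":0.0,"tz":-0.03,"turn":0.0,"fingers":1.0},{"tx":0.0,"ty":0.0,"tz":-0.03,"turn":0.0,"fingers":-1.0},{"tx":0.0,"ty":0.0,"tz":-0.03,"turn":0.0,"fingers":-1.0},{"tx":0.0,"ty":0.0,"tz":-0.03,"turn":0.0,"fingers":-1.0},{"tx":0.0,"ty":0.0,"tz":-0.03,"turn":0.0,"fingers":-1.0},{"tx":0.0,"ty":0.0,"tz":-0.03,"turn":0.0,"fingers":-1.0},{"tx":0.0,"ty":0.0,"tz":-0.5,"turn":0.0,"fingers":-1.0},{"tx":0.0,"ty":0.0,"tz":-1.0,"turn":0.0,"fingers":-1.0}]'

```text
t: 9.7
ee_pos: [0.5495, -0.0112, 0.1178]
tool_rot: [-2.04, -2.388, 0.002]
force: [-0.2, -0.2, -0.0]
gripper_width: 0.0855
finger_force: 0.0
```

Emit:
arm_command --commands '[{"tx":0.0,"ty":-0.5,"tz":0.0,"turn":0.0,"fingers":-1.0},{"tx":0.0,"ty":-1.0,"tz":0.0,"turn":0.0,"fingers":-1.0}]'

```text
t: 9.95
ee_pos: [0.4705, -0.0238, 0.118]
tool_rot: [2.04, 2.388, 0.001]
force: [-0.7, -0.8, -0.1]
gripper_width: 0.0853
finger_force: 0.0
```

Emit:
arm_command --commands '[{"tx":0.0,"ty":-0.45,"tz":0.0,"turn":0.0,"fingers":-1.0},{"tx":0.0,"ty":-0.45,"tz":0.0,"turn":0.0,"fingers":-1.0}]'

```text
t: 10.2
ee_pos: [0.4327, -0.0295, 0.1173]
tool_rot: [-2.04, -2.387, 0.002]
force: [0.6, -0.2, 0.0]
gripper_width: 0.0853
finger_force: 0.0
```

```bash
cat > tin.py <<'E'
from h import *
import sys
th=np.radians(9.1);o=np.array([.667,.007]);R=np.array([[np.cos(th),np.sin(th)],[-np.sin(th),np.cos(th)]])
for cam in("scene","top"):
  I,C=cloud(cam); w=C.reshape(-1,3).copy();w[:,:2]=(w[:,:2]-o)@R.T;w*=1000
  k=w[(w[:,0]>-160)&(w[:,0]<40)&(abs(w[:,1])<45)&(w[:,2]>float(sys.argv[1]))&(w[:,2]<float(sys.argv[2]))]
  if len(k)>5:
    A=np.c_[k[:,:2],np.ones(len(k))];print(cam,len(k),'mid',((np.percentile(k,1,0)+np.percentile(k,99,0))/2).round(1),'ext',np.ptp(k,axis=0).round(),'slope',np.linalg.lstsq(A,k[:,2],rcond=None)[0][:2].round(3))
  np.savez("last_%s.npz"%cam,I=I,w=w)
s=bot.sense();p=(np.array(s["ee_pos"])[:2]-o)@R.T*1000;print("tcp press",p.round(1),"z",s["ee_pos"][2],"t",s["t"])
E
python3 tin.py 66 80
```

```text
scene 427 mid [-119.9   -2.3   73. ] ext [61. 55. 12.] slope [0.008 0.001]
top 468 mid [-119.5    2.    73.1] ext [59. 58. 13.] slope [ 0.002 -0.005]
tcp press [-233.7    0.5] z 0.11785640606083969 t 10.3
```

Emit:
arm_command --commands '[{"tx":0.0,"ty":0.0,"tz":0.5,"turn":0.0,"fingers":-1.0},{"tx":0.0,"ty":0.0,"tz":1.0,"turn":0.0,"fingers":-1.0},{"tx":0.0,"ty":0.0,"tz":1.0,"turn":0.0,"fingers":-1.0}]'

```text
t: 10.68
ee_pos: [0.4346, -0.0291, 0.0355]
tool_rot: [-2.038, -2.386, 0.004]
force: [-0.4, 0.1, 0.3]
gripper_width: 0.0851
finger_force: 0.0
```

```bash
python3 go.py .4363 -.0300 .022 9.1
```

```text
t 10.675 pos [ 0.4346 -0.0291  0.0355] toolYyaw 9.0 shift/80mm [-0.015  0.02   0.169]
turn -0.002
```

Next I lower the last bit and make the first gentle push, about 35 mm of tool travel.

Emit:
arm_command --commands '[{"tx":-0.005,"ty":0.0,"tz":0.165,"turn":0.0,"fingers":-1.0},{"tx":-0.005,"ty":0.04,"tz":0.165,"turn":0.0,"fingers":-1.0},{"tx":-0.005,"ty":0.08,"tz":0.165,"turn":0.0,"fingers":-1.0},{"tx":-0.005,"ty":0.12,"tz":0.165,"turn":0.0,"fingers":-1.0},{"tx":-0.005,"ty":0.16,"tz":0.165,"turn":0.0,"fingers":-1.0},{"tx":-0.005,"ty":0.2,"tz":0.165,"turn":0.0,"fingers":-1.0},{"tx":-0.005,"ty":0.24,"tz":0.165,"turn":0.0,"fingers":-1.0},{"tx":-0.005,"ty":0.28,"tz":0.165,"turn":0.0,"fingers":-1.0},{"tx":-0.005,"ty":0.32,"tz":0.165,"turn":0.0,"fingers":-1.0},{"tx":-0.005,"ty":0.36,"tz":0.165,"turn":0.0,"fingers":-1.0}]'

```text
t: 11.92
ee_pos: [0.462, -0.0252, 0.0243]
tool_rot: [-2.039, -2.386, 0.004]
force: [-9.1, -0.8, 9.4]
gripper_width: 0.0853
finger_force: 6.5
```

```bash
python3 tin.py 66 80
python3 - <<'E'
from h import *
I=np.load("last_scene.npz")["I"];J=np.load("last_top.npz")["I"]
save("p1.png",np.hstack([cv2.resize(I[200:340,200:320],(480,560)),cv2.resize(J[190:310,230:330],(320,384)).copy() if 0 else cv2.resize(J[200:310,250:312],(316,560))]))
E
```

```text
scene 263 mid [-111.7   -6.7   73.9] ext [79. 47. 12.] slope [-0.025  0.011]
top 452 mid [-105.8    2.4   73.3] ext [64. 59. 13.] slope [-0.009 -0.002]
tcp press [-206.9    0.5] z 0.024281028873258496 t 12.025
```

View pics/p1.png

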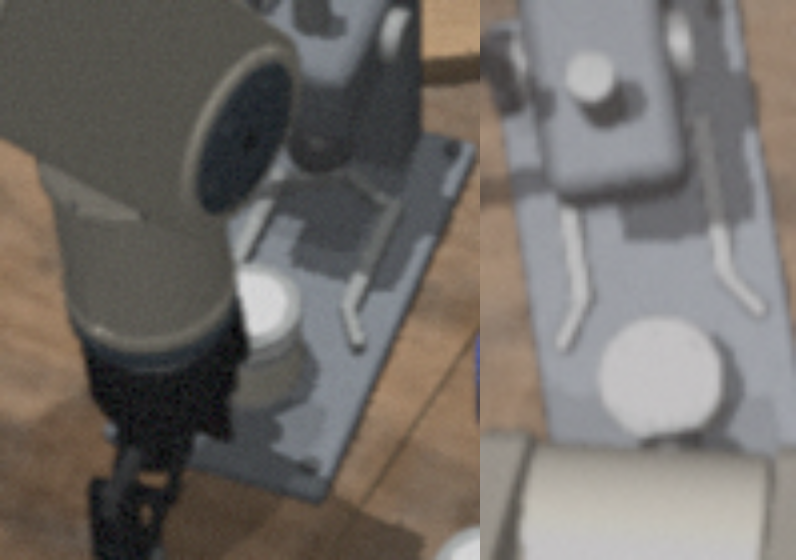

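Top view shows the tin at about (660,375), upright and centred, and still short of the flares. The fingertips are brushing the bed, so I raise about 5 mm and go on pushing.

Emit:
arm_command --commands '[{"tx":0.0,"ty":-0.02,"tz":-0.06,"turn":0.0,"fingers":-1.0},{"tx":0.0,"ty":0.04,"tz":-0.06,"turn":0.0,"fingers":-1.0},{"tx":0.0,"ty":0.08,"tz":-0.06,"turn":0.0,"fingers":-1.0},{"tx":0.0,"ty":0.12,"tz":-0.06,"turn":0.0,"fingers":-1.0},{"tx":0.0,"ty":0.16,"tz":-0.06,"turn":0.0,"fingers":-1.0},{"tx":0.0,"ty":0.2,"tz":-0.06,"turn":0.0,"fingers":-1.0},{"tx":0.0,"ty":0.24,"tz":-0.06,"turn":0.0,"fingers":-1.0},{"tx":0.0,"ty":0.28,"tz":-0.06,"turn":0.0,"fingers":-1.0},{"tx":0.0,"ty":0.32,"tz":-0.06,"turn":0.0,"fingers":-1.0},{"tx":0.0,"ty":0.36,"tz":-0.06,"turn":0.0,"fingers":-1.0},{"tx":0.0,"ty":0.4,"tz":-0.06,"turn":0.0,"fingers":-1.0}]'

```text
t: 13.4
ee_pos: [0.4938, -0.0203, 0.029]
tool_rot: [-2.039, -2.387, 0.004]
force: [-10.9, -1.8, 11.8]
gripper_width: 0.0853
finger_force: 7.7
```

```bash
python3 tin.py 66 80
```

```text
scene 207 mid [-92.5  -9.1  72.5] ext [85. 38. 12.] slope [0.002 0.007]
top 374 mid [-77.3   2.3  72.6] ext [47. 59. 13.] slope [-0.004  0.003]
tcp press [-174.8    0.4] z 0.029040056055049824 t 13.5
```

The upward reaction means the knuckle's slope is riding on the lid rim. I back off, go lower so that its vertical face pushes, and check that the way is free.

Emit:
arm_command --commands '[{"tx":0.0,"ty":-0.15,"tz":0.0,"turn":0.0,"fingers":-1.0},{"tx":0.0,"ty":-0.3,"tz":0.0,"turn":0.0,"fingers":-1.0},{"tx":0.0,"ty":-0.3,"tz":0.11,"turn":0.0,"fingers":-1.0},{"tx":0.0,"ty":-0.3,"tz":0.11,"turn":0.0,"fingers":-1.0}]'

```text
t: 14.0
ee_pos: [0.4717, -0.024, 0.0196]
tool_rot: [-2.04, -2.388, 0.001]
force: [0.2, 0.2, -0.6]
gripper_width: 0.0851
finger_force: 0.0
```

```bash
cat > circ.py <<'E'
from h import *
from scipy.optimize import least_squares
import subprocess
for cam in("scene","top"):
  w=np.load("last_%s.npz"%cam)["w"];I=np.load("last_%s.npz"%cam)["I"].reshape(-1,3)
  k=w[(w[:,0]>-160)&(w[:,0]<40)&(abs(w[:,1])<40)&(abs(w[:,2]-73)<5)&(I.min(1)>90)]
  if len(k)<20: print(cam,len(k));continue
  h=k[cv2.convexHull(k[:,:2].astype(np.float32),returnPoints=False)[:,0]]
  r=least_squares(lambda q:np.hypot(h[:,0]-q[0],h[:,1]-q[1])-30,k[:,:2].mean(0),loss="soft_l1")
  print(cam,len(k),"centre",r.x.round(1),"z",np.median(k[:,2]).round(1),"rms",np.sqrt(np.mean(r.fun**2)).round(1))
E
python3 tin.py 66 80;python3 circ.py
```

```text
scene 325 mid [-94.   -3.1  73.6] ext [95. 51. 13.] slope [-0.002  0.011]
top 467 mid [-83.1   2.   73. ] ext [75. 59. 13.] slope [-0.    -0.007]
tcp press [-197.2    0.2] z 0.020071914232514136 t 14.1
scene 311 centre [-82.3   1.4] z 73.5 rms 5.0
top 456 centre [-83.3   2.3] z 73.1 rms 2.4
```

Emit:
arm_command --commands '[{"tx":0.0,"ty":0.0,"tz":0.02,"turn":0.0,"fingers":-1.0},{"tx":0.0,"ty":0.04,"tz":0.02,"turn":0.0,"fingers":-1.0},{"tx":0.0,"ty":0.08,"tz":0.02,"turn":0.0,"fingers":-1.0},{"tx":0.0,"ty":0.12,"tz":0.02,"turn":0.0,"fingers":-1.0},{"tx":0.0,"ty":0.16,"tz":0.02,"turn":0.0,"fingers":-1.0},{"tx":0.0,"ty":0.2,"tz":0.02,"turn":0.0,"fingers":-1.0}]'

```text
t: 14.85
ee_pos: [0.4869, -0.0214, 0.0185]
tool_rot: [-2.04, -2.388, 0.002]
force: [-4.1, -0.0, 2.2]
gripper_width: 0.0852
finger_force: 1.1
```

```bash
python3 tin.py 66 80;python3 circ.py
```

```text
scene 254 mid [-85.7  -7.   73.6] ext [88. 44. 14.] slope [-0.025 -0.003]
top 460 mid [-79.    2.1  74.3] ext [62. 59. 14.] slope [-0.057 -0.004]
tcp press [-181.5    0.3] z 0.018598184127590497 t 14.95
scene 227 centre [-79.    2.2] z 74.0 rms 7.3
top 425 centre [-78.9   2.3] z 74.6 rms 0.9
```

The low contact starts to tip the tin: slope is -0.057 and friction is about 0.6. The milder sloped contact used earlier (TCP z of about 24 mm) slid it upright without sinking the lid, so I go back to that.

Emit:
arm_command --commands '[{"tx":0.0,"ty":-0.2,"tz":0.0,"turn":0.0,"fingers":-1.0},{"tx":0.0,"ty":-0.2,"tz":-0.072,"turn":0.0,"fingers":-1.0},{"tx":0.0,"ty":-0.1,"tz":-0.072,"turn":0.0,"fingers":-1.0},{"tx":0.0,"ty":-0.05,"tz":-0.072,"turn":0.0,"fingers":-1.0},{"tx":0.0,"ty":0.0,"tz":-0.072,"turn":0.0,"fingers":-1.0},{"tx":0.0,"ty":0.05,"tz":-0.072,"turn":0.0,"fingers":-1.0},{"tx":0.0,"ty":0.1,"tz":-0.072,"turn":0.0,"fingers":-1.0},{"tx":0.0,"ty":0.15,"tz":-0.072,"turn":0.0,"fingers":-1.0},{"tx":0.0,"ty":0.2,"tz":-0.072,"turn":0.0,"fingers":-1.0}]'

```text
t: 16.08
ee_pos: [0.5017, -0.019, 0.0244]
tool_rot: [-2.039, -2.387, 0.004]
force: [-9.9, -1.2, 11.6]
gripper_width: 0.0855
finger_force: 7.1
```

```bash
python3 tin.py 66 80;python3 circ.py
```

```text
scene 230 mid [-77.4  -8.3  74. ] ext [82. 40. 11.] slope [ 0.015 -0.   ]
top 414 mid [-63.7   1.7  73.1] ext [52. 58. 13.] slope [-0.007  0.009]
tcp press [-166.6    0.5] z 0.024399402956150354 t 16.175
scene 220 centre [-69.9   1.9] z 73.8 rms 9.6
top 408 centre [-66.3   1.9] z 73.2 rms 2.6
```

Emit:
arm_command --commands '[{"tx":0.0,"ty":0.05,"tz":0.0,"turn":0.0,"fingers":-1.0},{"tx":0.0,"ty":0.1,"tz":0.0,"turn":0.0,"fingers":-1.0},{"tx":0.0,"ty":0.15,"tz":0.0,"turn":0.0,"fingers":-1.0},{"tx":0.0,"ty":0.2,"tz":0.0,"turn":0.0,"fingers":-1.0},{"tx":0.0,"ty":0.25,"tz":0.0,"turn":0.0,"fingers":-1.0},{"tx":0.0,"ty":0.3,"tz":0.0,"turn":0.0,"fingers":-1.0}]'

```text
t: 16.92
ee_pos: [0.5256, -0.0152, 0.0244]
tool_rot: [-2.039, -2.387, 0.004]
force: [-9.7, -1.1, 9.8]
gripper_width: 0.0852
finger_force: 6.7
```

Emit:
arm_command --commands '[{"tx":0.0,"ty":0.05,"tz":0.0,"turn":0.0,"fingers":-1.0},{"tx":0.0,"ty":0.1,"tz":0.0,"turn":0.0,"fingers":-1.0},{"tx":0.0,"ty":0.15,"tz":0.0,"turn":0.0,"fingers":-1.0}]'

```text
t: 17.3
ee_pos: [0.5375, -0.0134, 0.0244]
tool_rot: [-2.039, -2.387, 0.004]
force: [-10.1, -1.4, 10.0]
gripper_width: 0.0855
finger_force: 6.6
```

```bash
python3 tin.py 66 80;python3 circ.py
```

```text
scene 201 mid [-34.6 -10.4  73.4] ext [79. 38. 13.] slope [-0.01  -0.002]
top 178 mid [-31.6   1.2  73. ] ext [25. 57. 13.] slope [0.034 0.006]
tcp press [-130.4    0.3] z 0.02438090956143693 t 17.4
scene 167 centre [-34.4   3.3] z 73.2 rms 10.3
top 174 centre [-19.2  -0.2] z 73.0 rms 5.1
```

Emit:
arm_command --commands '[{"tx":0.0,"ty":0.05,"tz":0.0,"turn":0.0,"fingers":-1.0},{"tx":0.0,"ty":0.1,"tz":0.0,"turn":0.0,"fingers":-1.0},{"tx":0.0,"ty":0.15,"tz":0.0,"turn":0.0,"fingers":-1.0},{"tx":0.0,"ty":0.2,"tz":0.0,"turn":0.0,"fingers":-1.0},{"tx":0.0,"ty":0.25,"tz":0.0,"turn":0.0,"fingers":-1.0}]'

```text
t: 18.02
ee_pos: [0.5573, -0.0103, 0.0244]
tool_rot: [-2.039, -2.387, 0.003]
force: [-9.5, -1.8, 9.2]
gripper_width: 0.0856
finger_force: 6.4
```

Emit:
arm_command --commands '[{"tx":0.0,"ty":0.03,"tz":0.0,"turn":0.0,"fingers":-1.0},{"tx":0.0,"ty":0.05,"tz":0.0,"turn":0.0,"fingers":-1.0}]'

```text
t: 18.27
ee_pos: [0.5613, -0.0096, 0.0244]
tool_rot: [-2.039, -2.387, 0.003]
force: [-9.7, -1.8, 8.8]
gripper_width: 0.0855
finger_force: 6.4
```

```bash
python3 tin.py 66 80
python3 - <<'E'
from h import *
I=np.load("last_scene.npz")["I"]
save("p2.png",cv2.resize(I[170:310,210:330],(600,600*140//120)[:2],interpolation=cv2.INTER_CUBIC)[:600])
E
```

```text
scene 151 mid [-72.4 -15.5  73.4] ext [177.  26.  13.] slope [-0.003  0.001]
tcp press [-106.8    0.3] z 0.024373526026252836 t 18.375
```

View pics/p2.png

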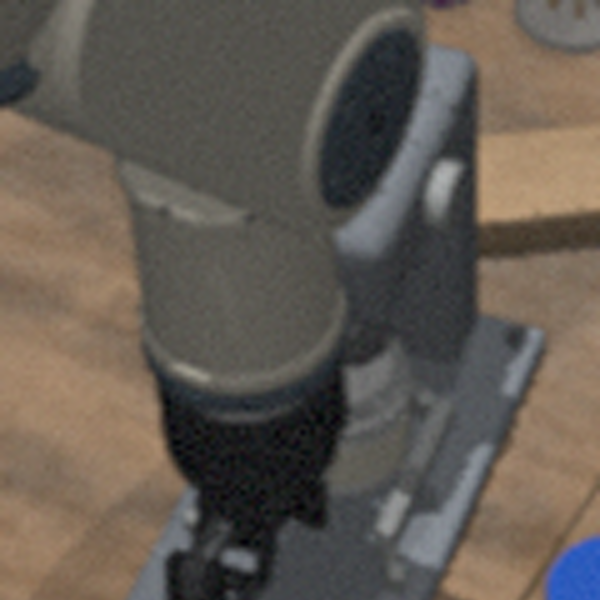

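The tin at about (370,440) is upright and nearly under the foot. I finish in small steps, watching for a force rise.

Emit:
arm_command --commands '[{"tx":0.0,"ty":0.02,"tz":0.0,"turn":0.0,"fingers":-1.0},{"tx":0.0,"ty":0.03,"tz":0.0,"turn":0.0,"fingers":-1.0}]'

```text
t: 18.62
ee_pos: [0.5637, -0.0093, 0.0244]
tool_rot: [-2.039, -2.387, 0.003]
force: [-9.4, -0.8, 9.4]
gripper_width: 0.0854
finger_force: 6.2
```

Emit:
arm_command --commands '[{"tx":0.0,"ty":0.02,"tz":0.0,"turn":0.0,"fingers":-1.0},{"tx":0.0,"ty":0.03,"tz":0.0,"turn":0.0,"fingers":-1.0}]'

```text
t: 18.88
ee_pos: [0.5661, -0.0089, 0.0244]
tool_rot: [-2.039, -2.387, 0.003]
force: [-8.8, -1.0, 10.3]
gripper_width: 0.0854
finger_force: 6.2
```

Emit:
arm_command --commands '[{"tx":0.0,"ty":0.015,"tz":0.0,"turn":0.0,"fingers":-1.0},{"tx":0.0,"ty":0.02,"tz":0.0,"turn":0.0,"fingers":-1.0}]'

```text
t: 19.12
ee_pos: [0.5677, -0.0087, 0.0244]
tool_rot: [-2.039, -2.387, 0.003]
force: [-8.9, -2.4, 9.7]
gripper_width: 0.0856
finger_force: 6.2
```

```bash
python3 tin.py 66 80
python3 - <<'E'
from h import *
w=np.load("last_scene.npz")["w"]
k=w[(w[:,0]>-45)&(w[:,0]<45)&(abs(w[:,1])<35)&(w[:,2]>18)&(w[:,2]<58)]
k=k[np.hypot(k[:,0],k[:,1])<45]
from scipy.optimize import least_squares
r=least_squares(lambda q:np.hypot(k[:,0]-q[0],k[:,1]-q[1])-29,[-3,0],loss="soft_l1",f_scale=1)
print(len(k),r.x,np.median(abs(r.fun)))
E
```

```text
scene 149 mid [-66.5 -17.4  73.2] ext [188.  24.  13.] slope [-0.009 -0.012]
tcp press [-100.6    0.3] z 0.02440218241884246 t 19.225
215 [ 2.36108831 -1.99195   ] 1.9195805280247882
```

Emit:
arm_command --commands '[{"tx":0.0,"ty":0.01,"tz":0.0,"turn":0.0,"fingers":-1.0},{"tx":0.0,"ty":0.015,"tz":0.0,"turn":0.0,"fingers":-1.0}]'

```text
t: 19.48
ee_pos: [0.5688, -0.0085, 0.0244]
tool_rot: [-2.039, -2.387, 0.003]
force: [-9.3, -1.2, 9.5]
gripper_width: 0.0853
finger_force: 6.2
```

Emit:
arm_command --commands '[{"tx":0.0,"ty":0.01,"tz":0.0,"turn":0.0,"fingers":-1.0},{"tx":0.0,"ty":0.015,"tz":0.0,"turn":0.0,"fingers":-1.0}]'

```text
t: 19.73
ee_pos: [0.5699, -0.0083, 0.0244]
tool_rot: [-2.039, -2.387, 0.003]
force: [-9.3, -1.5, 10.0]
gripper_width: 0.0855
finger_force: 6.5
```

Emit:
arm_command --commands '[{"tx":0.0,"ty":0.01,"tz":0.0,"turn":0.0,"fingers":-1.0},{"tx":0.0,"ty":0.015,"tz":0.0,"turn":0.0,"fingers":-1.0}]'

```text
t: 19.98
ee_pos: [0.5705, -0.0082, 0.0243]
tool_rot: [-2.038, -2.386, 0.005]
force: [-11.1, -2.9, 11.7]
gripper_width: 0.0855
finger_force: 6.2
```

Emit:
arm_command --commands '[{"tx":0.0,"ty":0.01,"tz":0.0,"turn":0.0,"fingers":-1.0},{"tx":0.0,"ty":0.015,"tz":0.0,"turn":0.0,"fingers":-1.0}]'

```text
t: 20.23
ee_pos: [0.5708, -0.0081, 0.0242]
tool_rot: [-2.038, -2.385, 0.006]
force: [-14.7, -2.9, 13.2]
gripper_width: 0.0851
finger_force: 7.0
```

The force is climbing with little motion, so the tin is on the stop. I back off and check.

Emit:
arm_command --commands '[{"tx":0.0,"ty":-0.1,"tz":0.0,"turn":0.0,"fingers":-1.0},{"tx":0.0,"ty":-0.5,"tz":0.0,"turn":0.0,"fingers":-1.0},{"tx":0.0,"ty":-1.0,"tz":-0.3,"turn":0.0,"fingers":-1.0},{"tx":0.0,"ty":-1.0,"tz":-1.0,"turn":0.0,"fingers":-1.0}]'

```text
t: 20.72
ee_pos: [0.4896, -0.0204, 0.1026]
tool_rot: [-2.037, -2.383, 0.008]
force: [1.9, -0.1, 0.7]
gripper_width: 0.0855
finger_force: 0.0
```

Emit:
arm_command --commands '[{"tx":0.1,"ty":0.0,"tz":-0.5,"turn":0.0,"fingers":-1.0},{"tx":0.5,"ty":0.0,"tz":-1.0,"turn":0.0,"fingers":-1.0},{"tx":1.0,"ty":0.0,"tz":-1.0,"turn":0.0,"fingers":-1.0}]'

```text
t: 21.1
ee_pos: [0.4846, 0.0594, 0.1877]
tool_rot: [2.039, 2.384, 0.008]
force: [-0.2, -0.5, 0.0]
gripper_width: 0.0855
finger_force: 0.0
```

```bash
cat > seat.py <<'E'
from h import *
from scipy.optimize import least_squares
import sys
w=np.load("last_scene.npz")["w"];I=np.load("last_scene.npz")["I"]
k=w[(w[:,0]>-45)&(abs(w[:,1])<31)&(w[:,0]<10)&(w[:,2]>28)&(w[:,2]<57)]
k=k[(k[:,0]>-45)&(np.hypot(k[:,0],k[:,1])<40)]
if len(k)>10:
  r=least_squares(lambda q:np.hypot(k[:,0]-q[0],k[:,1]-q[1])-29,[-3,0],loss="soft_l1",f_scale=1)
  print("body",len(k),r.x.round(1),np.median(abs(r.fun)).round(1))
k=w[(np.hypot(w[:,0],w[:,1])<33)&(w[:,2]>58)&(w[:,2]<80)];print("lid top z 50/90/98%",np.percentile(k[:,2],[50,90,98]).round(1),len(k),"hist",np.histogram(k[:,2],range(58,82,2))[0])
E
python3 tin.py 66 80; python3 seat.py; python3 go.py .6567 .1058 .36 9.1
```

```text
scene 250 mid [-0.2  0.2 72.5] ext [59. 59. 12.] slope [-0.008 -0.005]
top 36 mid [-23.8   1.   71.4] ext [ 8. 40. 10.] slope [-0.242  0.027]
tcp press [-173.7   82.7] z 0.18529612826413175 t 21.2
body 197 [2.3 1.2] 0.8
lid top z 50/90/98% [72.1 75.5 76.7] 314 hist [34 28  3  0  4 20 63 98 41 21  2]
t 21.2 pos [0.4824 0.0612 0.1853] toolYyaw 9.1 shift/80mm [ 0.207  2.244 -2.179]
turn -0.0
```

Emit:
arm_command --commands '[{"tx":0.16,"ty":0.0,"tz":-0.5,"turn":0.0,"fingers":-1.0},{"tx":0.16,"ty":0.0,"tz":-1.0,"turn":0.0,"fingers":-1.0}]'

```text
t: 21.45
ee_pos: [0.4799, 0.0715, 0.2648]
tool_rot: [-2.039, -2.389, 0.002]
force: [0.7, -0.2, 0.1]
gripper_width: 0.0855
finger_force: 0.0
```

Emit:
arm_command --commands '[{"tx":0.0,"ty":0.0,"tz":-0.6,"turn":0.0,"fingers":-1.0},{"tx":0.0,"ty":0.0,"tz":-1.0,"turn":0.0,"fingers":-1.0},{"tx":0.0,"ty":0.0,"tz":-1.0,"turn":0.0,"fingers":-1.0}]'

```text
t: 21.82
ee_pos: [0.4817, 0.0711, 0.3466]
tool_rot: [2.039, 2.386, 0.005]
force: [0.9, -0.4, -0.8]
gripper_width: 0.0856
finger_force: 0.0
```

Emit:
arm_command --commands '[{"tx":0.0,"ty":0.2,"tz":-0.4,"turn":0.0,"fingers":-1.0},{"tx":0.0,"ty":0.7,"tz":-0.4,"turn":0.0,"fingers":-1.0},{"tx":0.0,"ty":1.0,"tz":-0.4,"turn":0.0,"fingers":-1.0},{"tx":0.0,"ty":1.0,"tz":-0.4,"turn":0.0,"fingers":-1.0}]'

```text
t: 22.32
ee_pos: [0.5599, 0.0836, 0.3742]
tool_rot: [-2.04, -2.387, 0.003]
force: [-0.7, 0.2, -0.2]
gripper_width: 0.0851
finger_force: 0.0
```

```bash
python3 go.py .6569 .1016 .39 9.1
```

```text
t 22.325 pos [0.5599 0.0836 0.3742] toolYyaw 8.98 shift/80mm [ 0.034  1.232 -0.201]
turn -0.003
```

Emit:
arm_command --commands '[{"tx":0.03,"ty":0.5,"tz":0.0,"turn":0.0,"fingers":-1.0},{"tx":0.03,"ty":1.0,"tz":0.0,"turn":0.0,"fingers":-1.0}]'

```text
t: 22.58
ee_pos: [0.6377, 0.0985, 0.3756]
tool_rot: [-2.04, -2.388, 0.002]
force: [0.7, -0.3, -0.2]
gripper_width: 0.0855
finger_force: 0.0
```

Emit:
arm_command --commands '[{"tx":0.0,"ty":0.23,"tz":0.0,"turn":0.0,"fingers":-1.0},{"tx":0.0,"ty":0.23,"tz":0.0,"turn":0.0,"fingers":-1.0},{"tx":0.0,"ty":0.23,"tz":0.0,"turn":0.0,"fingers":-1.0}]'

```text
t: 22.95
ee_pos: [0.6549, 0.1012, 0.3759]
tool_rot: [-2.04, -2.388, 0.002]
force: [-0.1, 0.1, -0.2]
gripper_width: 0.0853
finger_force: 0.0
```

```bash
python3 go.py .6569 .1016 .292 9.1
```

```text
t 22.95 pos [0.6549 0.1012 0.3759] toolYyaw 8.98 shift/80mm [1.000e-03 2.700e-02 1.048e+00]
turn -0.003
```

Emit:
arm_command --commands '[{"tx":0.0,"ty":0.025,"tz":0.4,"turn":0.0,"fingers":-1.0},{"tx":0.0,"ty":0.025,"tz":0.8,"turn":0.0,"fingers":-1.0},{"tx":0.0,"ty":0.025,"tz":1.0,"turn":0.0,"fingers":-1.0},{"tx":0.0,"ty":0.025,"tz":1.0,"turn":0.0,"fingers":-1.0}]'

```text
t: 23.45
ee_pos: [0.6572, 0.1017, 0.2959]
tool_rot: [-2.04, -2.388, 0.002]
force: [0.0, 1.0, 0.4]
gripper_width: 0.0853
finger_force: 0.0
```

Emit:
arm_command --commands '[{"tx":0.0,"ty":0.0,"tz":0.0,"turn":0.0,"fingers":1.0},{"tx":0.0,"ty":0.0,"tz":0.0,"turn":0.0,"fingers":1.0},{"tx":0.0,"ty":0.0,"tz":0.0,"turn":0.0,"fingers":1.0},{"tx":0.0,"ty":0.0,"tz":0.0,"turn":0.0,"fingers":1.0},{"tx":0.0,"ty":0.0,"tz":0.0,"turn":0.0,"fingers":1.0},{"tx":0.0,"ty":0.0,"tz":0.0,"turn":0.0,"fingers":1.0},{"tx":0.0,"ty":0.0,"tz":0.0,"turn":0.0,"fingers":1.0},{"tx":0.0,"ty":0.0,"tz":0.0,"turn":0.0,"fingers":1.0}]' --grip_force 40

```text
t: 24.45
ee_pos: [0.6584, 0.1019, 0.2969]
tool_rot: [2.04, 2.388, 0.001]
force: [0.8, 0.3, 6.0]
gripper_width: 0.0142
finger_force: 39.4
```

```bash
python3 go.py .6569 .1016 .292 9.1
python3 - <<'E'
import numpy as np
for a in np.arange(0,1.0,.05):
  e=np.radians(80)-a; e0=np.radians(80)
  print(round(a,2),'ty',((-.14*np.cos(e)+.14*np.cos(e0))/.08).round(3),'tz',((-.14*np.sin(e)+.14*np.sin(e0))/.08).round(3))
E
```

```text
t 24.45 pos [0.6584 0.1019 0.2969] toolYyaw 8.98 shift/80mm [-0.    -0.019  0.062]
turn -0.003
0.0 ty 0.0 tz 0.0
0.05 ty -0.086 tz 0.017
0.1 ty -0.171 tz 0.039
0.15 ty -0.254 tz 0.065
0.2 ty -0.336 tz 0.095
0.25 ty -0.417 tz 0.129
0.3 ty -0.496 tz 0.167
0.35 ty -0.573 tz 0.209
0.4 ty -0.647 tz 0.254
0.45 ty -0.719 tz 0.304
0.5 ty -0.789 tz 0.357
0.55 ty -0.856 tz 0.413
0.6 ty -0.92 tz 0.473
0.65 ty -0.981 tz 0.535
0.7 ty -1.039 tz 0.601
0.75 ty -1.093 tz 0.67
0.8 ty -1.144 tz 0.741
0.85 ty -1.191 tz 0.814
0.9 ty -1.235 tz 0.89
0.95 ty -1.275 tz 0.968
```

Emit:
arm_command --commands '[{"tx":0.0,"ty":-0.086,"tz":0.017,"turn":0.0,"fingers":1.0},{"tx":0.0,"ty":-0.171,"tz":0.039,"turn":0.0,"fingers":1.0},{"tx":0.0,"ty":-0.254,"tz":0.065,"turn":0.0,"fingers":1.0},{"tx":0.0,"ty":-0.336,"tz":0.095,"turn":0.0,"fingers":1.0},{"tx":0.0,"ty":-0.417,"tz":0.129,"turn":0.0,"fingers":1.0},{"tx":0.0,"ty":-0.496,"tz":0.167,"turn":0.0,"fingers":1.0}]'

```text
t: 25.2
ee_pos: [0.6189, 0.0954, 0.2835]
tool_rot: [2.04, 2.388, 0.001]
force: [4.1, -2.0, 4.1]
gripper_width: 0.0146
finger_force: 40.0
```

```bash
cat > ang.py <<'E'
from h import *
th=np.radians(9.1);o=np.array([.667,.007]);R=np.array([[np.cos(th),np.sin(th)],[-np.sin(th),np.cos(th)]])
s=bot.sense();p=(np.array(s["ee_pos"])[:2]-o)@R.T*1000;z=s["ee_pos"][2]*1000
print("press tcp",p.round(1),z.round(1),"F",np.round(s["force"],1),"w",s["gripper_width"])
# bar = tcp + (0,0,dz), start: tcp z 296.9 <-> bar 297.9
print("lever est (dx)",np.round(np.radians(80)-np.arctan2(z+1-160,30-p[0]),3),"radius",np.hypot(z+1-160,30-p[0]).round(1))
E
python3 ang.py
```

```text
press tcp [-33.5  94.9] 283.5 F [ 4.1 -2.   4.1] w 0.01460325467366823
lever est (dx) 0.297 radius 139.7
```

Emit:
arm_command --commands '[{"tx":0.0,"ty":-0.077,"tz":0.042,"turn":0.0,"fingers":1.0},{"tx":0.0,"ty":-0.151,"tz":0.087,"turn":0.0,"fingers":1.0},{"tx":0.0,"ty":-0.223,"tz":0.137,"turn":0.0,"fingers":1.0},{"tx":0.0,"ty":-0.293,"tz":0.19,"turn":0.0,"fingers":1.0}]'

```text
t: 25.7
ee_pos: [0.5968, 0.0919, 0.2684]
tool_rot: [2.039, 2.387, 0.004]
force: [6.1, -0.1, 11.0]
gripper_width: 0.0147
finger_force: 41.3
```

```bash
python3 ang.py
```

```text
press tcp [-55.9  95. ] 268.4 F [ 6.1 -0.1 11. ] w 0.014678171779610895
lever est (dx) 0.491 radius 139.1
```

Emit:
arm_command --commands '[{"tx":0.0,"ty":-0.034,"tz":0.028,"turn":0.0,"fingers":1.0},{"tx":0.0,"ty":-0.067,"tz":0.056,"turn":0.0,"fingers":1.0}]'

```text
t: 25.95
ee_pos: [0.5913, 0.091, 0.2641]
tool_rot: [2.039, 2.387, 0.003]
force: [6.6, -0.7, 7.7]
gripper_width: 0.0144
finger_force: 40.4
```

Emit:
arm_command --commands '[{"tx":0.0,"ty":-0.032,"tz":0.03,"turn":0.0,"fingers":1.0},{"tx":0.0,"ty":-0.064,"tz":0.06,"turn":0.0,"fingers":1.0}]'

```text
t: 26.2
ee_pos: [0.5865, 0.0903, 0.2593]
tool_rot: [2.039, 2.387, 0.003]
force: [6.9, -0.3, 7.5]
gripper_width: 0.0145
finger_force: 40.7
```

```bash
python3 ang.py
```

```text
press tcp [-66.3  95. ] 259.3 F [ 6.9 -0.3  7.5] w 0.01448579191203576
lever est (dx) 0.591 radius 139.0
```

Emit:
arm_command --commands '[{"tx":0.0,"ty":-0.031,"tz":0.031,"turn":0.0,"fingers":1.0},{"tx":0.0,"ty":-0.031,"tz":0.031,"turn":0.0,"fingers":1.0}]'

```text
t: 26.45
ee_pos: [0.5837, 0.0898, 0.2566]
tool_rot: [2.039, 2.387, 0.003]
force: [5.5, -0.8, 5.4]
gripper_width: 0.0146
finger_force: 40.3
```

Emit:
arm_command --commands '[{"tx":0.0,"ty":-0.03,"tz":0.031,"turn":0.0,"fingers":1.0},{"tx":0.0,"ty":-0.03,"tz":0.031,"turn":0.0,"fingers":1.0}]'

```text
t: 26.7
ee_pos: [0.5814, 0.0895, 0.2539]
tool_rot: [2.039, 2.387, 0.002]
force: [6.8, -0.6, 3.7]
gripper_width: 0.0143
finger_force: 40.4
```

```bash
python3 ang.py
```

```text
press tcp [-71.5  95. ] 253.9 F [ 6.8 -0.6  3.7] w 0.014333586180388245
lever est (dx) 0.644 radius 138.9
```

Emit:
arm_command --commands '[{"tx":0.0,"ty":-0.029,"tz":0.033,"turn":0.0,"fingers":1.0},{"tx":0.0,"ty":-0.029,"tz":0.033,"turn":0.0,"fingers":1.0}]'

```text
t: 26.95
ee_pos: [0.579, 0.0891, 0.2514]
tool_rot: [2.04, 2.387, 0.002]
force: [5.4, -1.2, 5.9]
gripper_width: 0.0144
finger_force: 40.3
```

Emit:
arm_command --commands '[{"tx":0.0,"ty":-0.029,"tz":0.033,"turn":0.0,"fingers":1.0},{"tx":0.0,"ty":-0.029,"tz":0.033,"turn":0.0,"fingers":1.0}]'

```text
t: 27.2
ee_pos: [0.5777, 0.0889, 0.2498]
tool_rot: [2.038, 2.386, 0.005]
force: [6.4, -1.4, 11.0]
gripper_width: 0.0145
finger_force: 40.8
```

```bash
python3 ang.py
```

```text
press tcp [-75.2  95. ] 249.8 F [ 6.4 -1.4 11. ] w 0.014519260740799194
lever est (dx) 0.684 radius 139.0
```

Emit:
arm_command --commands '[{"tx":0.0,"ty":-0.014,"tz":0.017,"turn":0.0,"fingers":1.0},{"tx":0.0,"ty":-0.014,"tz":0.017,"turn":0.0,"fingers":1.0}]'

```text
t: 27.45
ee_pos: [0.5775, 0.0889, 0.2495]
tool_rot: [2.038, 2.385, 0.008]
force: [6.6, -0.3, 15.0]
gripper_width: 0.0142
finger_force: 41.4
```

```bash
python3 ang.py; python3 tin.py 56 80; python3 seat.py
```

```text
press tcp [-75.5  95. ] 249.5 F [ 6.6 -0.3 15. ] w 0.014158893959516729
lever est (dx) 0.687 radius 138.9
scene 364 mid [-0.4 -0.  66.1] ext [60. 59. 24.] slope [0.04  0.028]
top 50 mid [-23.3   1.1  62.2] ext [10. 40. 12.] slope [-0.022 -0.019]
tcp press [-75.4  95. ] z 0.2494910057313196 t 27.55
body 196 [2.  1.1] 0.8
lid top z 50/90/98% [65.1 71.8 74.6] 356 hist [19 46 73 57 51 32 48 20  8  0  2]
```

Emit:
arm_command --commands '[{"tx":0.0,"ty":-0.01,"tz":0.012,"turn":0.0,"fingers":1.0},{"tx":0.0,"ty":-0.01,"tz":0.012,"turn":0.0,"fingers":1.0}]'

```text
t: 27.8
ee_pos: [0.5772, 0.0889, 0.2492]
tool_rot: [2.037, 2.384, 0.01]
force: [7.9, -0.5, 18.9]
gripper_width: 0.014
finger_force: 41.7
```

```bash
python3 ang.py
python3 - <<'E'
import numpy as np
# return path from commanded ~0.715 back to 0, relative to each call's start
f=lambda a:np.array([-.14*np.cos(np.radians(80)-a),-.14*np.sin(np.radians(80)-a)])/.08
for a0,L in((.72,[.69,.64,.58,.52,.46,.4,.34,.28]),(.28,[.22,.16,.1,.05,0])):
  print([(f(a)-f(a0)).round(3).tolist() for a in L])
E
```

```text
press tcp [-75.7  95. ] 249.2 F [ 7.9 -0.5 18.9] w 0.014047401698326177
lever est (dx) 0.69 radius 138.9
[[0.033, -0.04], [0.092, -0.106], [0.166, -0.18], [0.245, -0.249], [0.327, -0.314], [0.414, -0.374], [0.504, -0.428], [0.597, -0.477]]
[[0.096, -0.043], [0.194, -0.081], [0.294, -0.112], [0.379, -0.134], [0.464, -0.151]]
```

The lever has come up firm: 0.69 rad, stalled, force about 20 N. I bring it back up along the arc.

Emit:
arm_command --commands '[{"tx":0.0,"ty":0.033,"tz":-0.04,"turn":0.0,"fingers":1.0},{"tx":0.0,"ty":0.092,"tz":-0.106,"turn":0.0,"fingers":1.0},{"tx":0.0,"ty":0.166,"tz":-0.18,"turn":0.0,"fingers":1.0},{"tx":0.0,"ty":0.245,"tz":-0.249,"turn":0.0,"fingers":1.0},{"tx":0.0,"ty":0.327,"tz":-0.314,"turn":0.0,"fingers":1.0},{"tx":0.0,"ty":0.414,"tz":-0.374,"turn":0.0,"fingers":1.0},{"tx":0.0,"ty":0.504,"tz":-0.428,"turn":0.0,"fingers":1.0},{"tx":0.0,"ty":0.597,"tz":-0.477,"turn":0.0,"fingers":1.0}]'

```text
t: 28.8
ee_pos: [0.6209, 0.0962, 0.2849]
tool_rot: [-2.04, -2.388, 0.001]
force: [-3.7, -1.6, 6.7]
gripper_width: 0.0148
finger_force: 40.7
```

Emit:
arm_command --commands '[{"tx":0.0,"ty":0.096,"tz":-0.043,"turn":0.0,"fingers":1.0},{"tx":0.0,"ty":0.194,"tz":-0.081,"turn":0.0,"fingers":1.0},{"tx":0.0,"ty":0.294,"tz":-0.112,"turn":0.0,"fingers":1.0},{"tx":0.0,"ty":0.379,"tz":-0.134,"turn":0.0,"fingers":1.0},{"tx":0.0,"ty":0.455,"tz":-0.151,"turn":0.0,"fingers":1.0},{"tx":0.0,"ty":0.455,"tz":-0.151,"turn":0.0,"fingers":1.0}]'

```text
t: 29.55
ee_pos: [0.658, 0.1022, 0.2963]
tool_rot: [2.04, 2.388, 0.002]
force: [-0.5, 3.3, 2.3]
gripper_width: 0.0144
finger_force: 41.4
```

```bash
python3 ang.py; python3 tin.py 56 80; python3 seat.py
```

```text
press tcp [ 6.2 95.4] 296.3 F [-0.5  3.3  2.3] w 0.01441889345194986
lever est (dx) -0.003 radius 139.4
scene 308 mid [-2.3 -0.3 63.3] ext [61. 60. 13.] slope [0.022 0.   ]
top 51 mid [-23.5   1.   63.2] ext [10. 40. 11.] slope [0.006 0.028]
tcp press [ 5.7 95.4] z 0.2962468292898565 t 29.65
body 190 [2.  1.1] 0.9
lid top z 50/90/98% [63.7 66.6 68.3] 300 hist [23 51 91 83 42  9  1  0  0  0  0]
```

The lid top is now at about 63.5 mm (64 expected when closed). I release and rise clear.

Emit:
arm_command --commands '[{"tx":0.0,"ty":0.0,"tz":0.0,"turn":0.0,"fingers":-1.0},{"tx":0.0,"ty":0.0,"tz":0.0,"turn":0.0,"fingers":-1.0},{"tx":0.0,"ty":0.0,"tz":0.0,"turn":0.0,"fingers":-1.0},{"tx":0.0,"ty":0.0,"tz":0.0,"turn":0.0,"fingers":-1.0},{"tx":0.0,"ty":0.0,"tz":0.0,"turn":0.0,"fingers":-1.0},{"tx":0.0,"ty":0.0,"tz":0.0,"turn":0.0,"fingers":-1.0},{"tx":0.0,"ty":0.0,"tz":0.0,"turn":0.0,"fingers":-1.0},{"tx":0.0,"ty":0.0,"tz":-0.5,"turn":0.0,"fingers":-1.0},{"tx":0.0,"ty":0.0,"tz":-1.0,"turn":0.0,"fingers":-1.0}]'

```text
t: 30.78
ee_pos: [0.657, 0.1017, 0.3768]
tool_rot: [-2.04, -2.388, 0.001]
force: [-0.2, -0.3, -0.3]
gripper_width: 0.0853
finger_force: 0.0
```

Emit:
arm_command --commands '[{"tx":0.0,"ty":-0.5,"tz":0.0,"turn":0.0,"fingers":-1.0},{"tx":0.0,"ty":-1.0,"tz":0.0,"turn":0.0,"fingers":-1.0}]'

```text
t: 31.02
ee_pos: [0.5775, 0.0891, 0.3766]
tool_rot: [2.04, 2.388, 0.001]
force: [0.8, 0.7, 0.2]
gripper_width: 0.0851
finger_force: 0.0
```

Emit:
arm_command --commands '[{"tx":0.0,"ty":-0.5,"tz":0.0,"turn":0.0,"fingers":-1.0},{"tx":0.0,"ty":-1.0,"tz":0.0,"turn":0.0,"fingers":-1.0},{"tx":0.0,"ty":-1.0,"tz":0.0,"turn":0.0,"fingers":-1.0},{"tx":0.0,"ty":-1.0,"tz":0.0,"turn":0.0,"fingers":-1.0}]'

```text
t: 31.52
ee_pos: [0.5, 0.0768, 0.3768]
tool_rot: [2.04, 2.388, 0.002]
force: [0.5, -0.1, 0.8]
gripper_width: 0.0855
finger_force: 0.0
```

```bash
python3 tin.py 56 80; python3 seat.py
python3 - <<'E'
from h import *
for cam in("scene","top"):
  w=np.load("last_%s.npz"%cam)["w"]
  k=w[(abs(w[:,0])<60)&(w[:,1]>50)&(w[:,1]<135)&(w[:,2]>250)&(w[:,2]<325)]
  if len(k): print(cam,"bar",len(k),np.median(k,0).round(1))
I=np.load("last_scene.npz")["I"]; save("fin.png",cv2.resize(I[130:400,180:480],None,fx=2.2,fy=2.2))
E
```

```text
scene 303 mid [-1.1  0.5 63.3] ext [57. 58. 14.] slope [0.026 0.028]
top 50 mid [-23.4   1.   63.7] ext [10. 40. 10.] slope [0.004 0.008]
tcp press [-153.7   95.4] z 0.3762850028824171 t 31.625
body 196 [2.2 1.1] 0.8
lid top z 50/90/98% [63.7 66.8 68.3] 295 hist [18 60 82 83 42 10  0  0  0  0  0]
scene bar 297 [  1.8  91.3 303. ]
top bar 326 [  4.3  92.6 303.8]
```

View pics/fin.png

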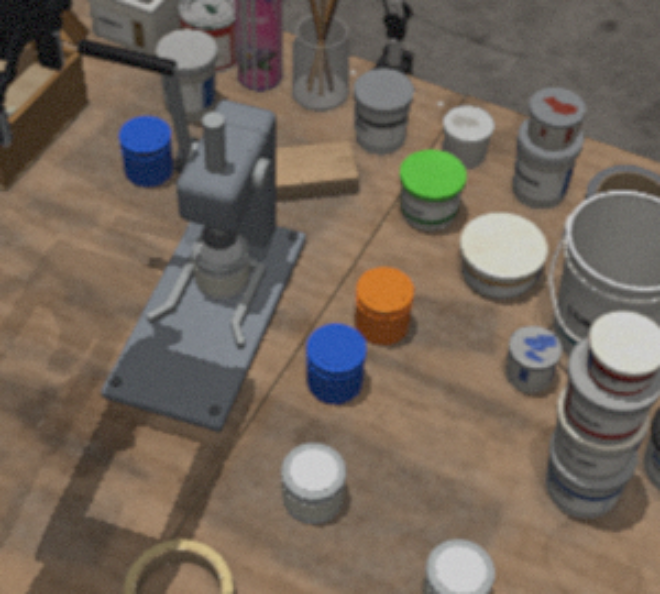

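The tin stands closed under the foot at about (222,265). The lever is fully up at (128,58), and the other tins at (313,483) and (460,575) have not moved. I hand the job in.

```bash
python3 -c "
from plant import bot
print(bot.job_done())"
```

```text
the job is handed in; nothing more can be done
None
```

I handed the job in at about 32 s: the proud tin stands closed in the press (lid top at about 64 mm above the table, as expected when home), the lever came up firm at 0.69 rad and is back at rest, and no other tin was touched; no verdict came back.

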